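Change over the glued housing in the weighted curing fixture

ROBOT

A 7-joint arm with a two-finger parallel gripper is mounted at the origin on a cart in front of the work surface, level with it; the furniture and walls round the work are solid. World frame = base frame: x ahead of the robot, y to its left, z up, the work surface at z = 0. Lengths are in m, angles in rad, forces in N, time in s.
With the tool pointing down it reaches from about 0.35 to 0.9 m from the base axis. Payload 7.2 kg.
Tool frame: the origin (TCP) lies at the very end of the fingers, on their centre line; the grasp point (between the pads) lies 19 mm behind it (arm.grip_point_offset is the distance from the TCP to the grasp point, in m); z points along the fingers, y is the line along which they close (so a half turn about z gives the same grasp; the last joint's range is limited). The gripper opens to 85 mm and grips with 20 to 120 N. Pads are 22 mm wide; open, the fingers measure 114 mm over their backs; the gripper's body (76 mm by 85 mm) begins 54 mm behind the grasp point. The pads swing forward as they close: fully open they stand 13 mm farther back than shut.
Start: joints at [-1.172, 0.411, -0.013, 1.596, 0.006, 1.134, -0.082], TCP at [0.281, 0.558, 0.195] pointing down, gripper open.
Joint ranges: [-2.95, 2.95], [-0.29, 1.99], [-1.47, 1.44], [0.14, 2.54], [-1.03, 4.17], [0.13, 1.85], [-2.86, 2.86]. Speed limits (rad/s): [2.39, 2.39, 3.01, 3.01, 3.14, 3.14, 3.14].

INTERFACE

Orientations are given as a 3x3 rotation matrix whose columns are the frame's x, y, z axes.
In Python, from workcell import arm gives the robot as it stands.
- The arm moves only by the tool move_arm, never from a script. Its argument "motion" is a list of rows, each a list of 7 numbers: the shift along the tool's x, y, z as a fraction of full scale, then the turn, a rotation vector about the tool's x, y, z as a fraction of full scale, then the closure, from 0 (fully open) to 1 (shut). In form: [[x, y, z, ax, ay, az, grip], ...]. A call has 1 to 20 rows; each row is the pose to reach, as a shift and turn from the pose commanded when the call began, along the tool's axes at that moment; what a row does not reach only later rows make up. Full scale, the value 1, is 0.25 m for a shift and pi/4 rad for a turn. A row lasts 1/12 s, in which the tool goes at most 41.7 mm and 7.16 degrees, less where a joint would pass 70% of its speed; a pose out of reach is approached as far as the arm can. A call with a number of a shift or a turn outside -1 to 1 is refused whole. A call with a gripper value outside its range is refused whole. The fingers move at their own pace and stop on an object; the grip force is fixed at half the most. Time passes only in rows, so rows that repeat a pose let the fingers close. It gives the time, the measured TCP pose, the force, the opening and the grip force at its end, in the units of the state.
- arm.sense(): the state, without advancing time (a new reading comes with each control period).
- arm.camera(name): name is "scene" or "top"; returns a dict with "color" (384x512x3 uint8, red, green, blue), "depth" (384x512 float32, m along the optical axis (not along the pixel's ray), 0 where there is no reading), "vertical_fov" (degrees; the focal length in pixels is half the picture's height over the tangent of half this angle, whatever the lens; pixels are square), "cx", "cy" (the principal point, pixels), "k1" (the pictures are not rectified: a ray, as slopes to the right and down, at radius r is drawn at 1 + k1 r^2 times it, then the intrinsics apply), "xyz" and "attitude" of the camera in the world. Camera axes: x right, y down, z forward; pixel columns grow to the right and rows downward; lengths in m; the calibration is good to about 2 mm. A picture is of the moment at which its call begins.
- arm.sign_off(): hands the job in; it is judged then, once.
Trained networks look in the newest picture that a camera, given by its name, has taken for a name from the list of things; names that differ only in an ending like _2 or _b are one class to them, and where a whole thing is asked for, a point or a joint stands for the part that bears it (a point fixed in the world has none). Each returns a list of dicts, best first, with "confidence" (0 to 1); they miss things now and then, are a little off and sometimes report something else, mostly with a low value. They report only what shows in the picture. A call takes as long as a camera call. They do not tell look-alikes from the thing itself.
- arm.look_for(camera, label): "at" ([column, row] as shares, 0 to 1, of the picture: columns of its width, rows of its height, amid what is visible of it).
The state is a dict: "clock": time; "qpos": joint angles; "joint_vel": joint speeds; "joint_torque": joint torques, N m; "tool_pos": TCP position; "tool_rot": TCP orientation; "ft_force": force on the tool from outside, world axes, zero at the start; "moment": the same for the moment, N m; "grip_width": finger opening in m; "grip_force": force on a finger pad.
Only numpy, scipy, OpenCV 4.12 (cv2) and the standard library are available. Lean on these libraries where they do the work, as an engineer would, in place of code of your own. Each camera call takes 0.05 s, during which the arm holds its last target. There are 200 camera calls.

TASK

The square housing under the weighted arm of the curing fixture has set: swing the arm up and right back until it stays open by itself, and move that housing upright into the free half of the grey tray. Then set the round-topped housing from the bench upright in the fixture's nest in its place and lower the arm until its roller rests on it. The housings are thin-walled: never squeeze them with more than 40 N per finger, set them and the arm down without dropping them or pressing hard, and leave everything else where it is.

Things in the scene. Friction and masses are not known exactly. Their poses are not given: they have to be found in the camera images.
- fixture: Curing fixture, fixed to the bench: aluminium base plate 260 x 130 x 12 mm. Origin: centre of its underside. Its +x runs from the nest (near end) to the arm's hinge (far end); z up. Its place and yaw vary.
- nest (a point): Centre of the nest's floor, the top of the base plate (12 mm above the bench), 50 mm to -x of the fixture's origin. Four black rails 8 mm high bound it; inside 119 mm along the fixture's x, 74 mm along its y. Housings stand in it with their long (lug to lug) direction along the fixture's x, either way round.
- hold_arm (a joint): Angle of the steel weighted arm, rad: 0 = level over the nest, pointing to the fixture's -x; grows as it swings up and back; stop at 1.85. No spring: its weight (0.55 kg) shuts it below about 1.4 and keeps it open above about 1.6. Reads about 0.2 with the roller on the square housing, 0.04 on the round-topped one in the nest, 0 on nothing. Lifting takes about 4 N at the bar.
- hinge (a point): Hinge axis of the arm (along the fixture's y), 70 mm towards +x from the fixture's origin and 80 mm above the bench.
- bar (a point): Middle of the T-bar handle at the arm's end, 175 mm from the hinge axis: a round dark steel bar, 12 mm thick, along the fixture's y, 85 mm to either side (16 mm black balls at its ends). The arm (20 mm wide) joins at the middle, so grip the bar about 60 mm to one side, fingers before and behind it; it may turn between them.
- roller (a point): Centre of the black rubber roller under the arm (radius 12 mm, 30 mm long along the fixture's y), the part that presses on the housing; 120 mm from the hinge along the arm and 20 mm below the arm's centre line.
- cured_housing: Square black moulded housing with a closed top, in the nest under the arm at the start. Body 62 (x) x 56 (y) x 60 (z) mm, with a lug at each end along x (100 mm over the lugs, lugs lower than 25 mm). About 0.08 kg. Origin: centre of its underside; z up. Grasp across y. Thin-walled: at most 40 N per finger.
- fresh_housing: Round-topped (domed) black housing on the bench to the robot's right, in one of two places (a square one in the other). Flange 62 (x) x 60 (y) mm, 17 mm high; above it the dome, 56 mm across, top 41 mm high; flat 7 mm lugs at both ends (105 mm along x over them). 0.075 kg. Origin: centre of its underside; z up. Grasp across y. Thin-walled: at most 40 N per finger.
- tray: Grey open tray fixed on the bench to the robot's left, 160 (x) x 230 (y) x 22 mm high, walls and floor 4 mm. Origin: centre of its underside. A square housing already stands in its +y half.
- tray_free (a point): Centre of the free half (-y half) of the tray's floor, 4 mm above the bench. The housing fits with its long direction along the tray's x.
- tray_housing: Bystander: square black housing 105 x 58 x 55 mm (x, y, z) standing in the tray's +y half, long direction along the tray's x. Origin: centre of its underside. Leave it.
- other_housing: Bystander: square black housing 105 x 58 x 55 mm (x, y, z) on the bench to the robot's right. Origin: centre of its underside. Leave it.
Not all that is in view belongs to the job. What is shaped like the cured_housing but purple or yellow is not meant.

How it is judged:
On the way, in this order (a step that is already met when the one before it is completed fails the run):
1. the arm is swung right back so that it stays open (value of joint hold_arm above 1.7 rad), for 0.2 s.
2. the square housing stands released in the free half of the tray (x of cured_housing in the frame of tray between -0.035 and 0.035 m and y of cured_housing in the frame of tray between -0.09 and -0.015 m and z of cured_housing in the frame of tray below 0.012 m and angle between cured_housing's own z axis and vertical below 0.15 rad and contact force between the fingers and cured_housing below 0.1 N), for 0.2 s.
3. the round-topped housing stands released in the nest, the arm still open (x of fresh_housing in the frame of nest between -0.012 and 0.012 m and y of fresh_housing in the frame of nest between -0.012 and 0.012 m and z of fresh_housing in the frame of nest below 0.004 m and angle between fresh_housing's own z axis and vertical below 0.08 rad and angle between the x axis of fresh_housing and the x axis of fixture, either way round below 0.3 rad and contact force between the fingers and fresh_housing below 0.1 N and value of joint hold_arm above 1.4 rad), for 0.2 s.
At the end, for the whole second after the job is handed in: Square housing upright on the tray's floor in its free half (within 35 mm of the tray's middle in x, 15 to 90 mm to -y); round-topped one flat in the nest (12 mm, 0.3 rad); arm below 0.09 rad, its roller bearing on that housing with over 1 N; all released and at rest (x of cured_housing in the frame of tray between -0.035 and 0.035 m and y of cured_housing in the frame of tray between -0.09 and -0.015 m and z of cured_housing in the frame of tray below 0.012 m and angle between cured_housing's own z axis and vertical below 0.15 rad and x of fresh_housing in the frame of nest between -0.012 and 0.012 m and y of fresh_housing in the frame of nest between -0.012 and 0.012 m and z of fresh_housing in the frame of nest below 0.004 m and angle between fresh_housing's own z axis and vertical below 0.08 rad and angle between the x axis of fresh_housing and the x axis of fixture, either way round below 0.3 rad and value of joint hold_arm below 0.09 rad and contact force between fresh_housing and hold_arm above 1 N and linear speed of each of fresh_housing, cured_housing below 0.02 m/s); the robot touches nothing.
It fails at once if a housing squeezed beyond 40 N per finger (contact force between the fingers and cured_housing above 80 N or contact force between the fingers and fresh_housing above 80 N).
It fails at once if the arm pressed on a housing with more than 45 N (contact force between hold_arm and cured_housing above 45 N or contact force between hold_arm and fresh_housing above 45 N).
It fails at once if the arm let fall, instead of lowered, onto the housing or the nest (velocity of joint hold_arm below -3 rad/s and value of joint hold_arm below 0.2 rad).
It fails at once if a housing dropped, knocked over or pressed hard on the tray or the nest (contact force between cured_housing and tray above 60 N or contact force between fresh_housing and fixture above 100 N or (linear speed of cured_housing above 0.5 m/s and contact force between the fingers and cured_housing below 0.1 N) or (linear speed of fresh_housing above 0.5 m/s and contact force between the fingers and fresh_housing below 0.1 N)).
It fails at once if a bystander moved by more than 30 mm (distance of any of tray_housing, other_housing from where it was at the start of the episode above 0.03 m).
It also fails if it takes over 72 s, if anything falls off the work surface, if the arm or the gripper's body presses on something with over 40 N, if the wrist force passes 120 N, or if a joint passes its speed limit or range.

## Working session

There is one attempt and no reset: what is moved stays moved. The work goes in short steps, Python scripts to look and compute and a tool call to move; the robot and the scene stay as the last step left them, time stands still between calls to the robot, and variables do not carry over. Pictures are saved under pics/ and viewed, at most 10 in all, crops included, and the job is handed in when it is done.

Besides the shell and the picture viewer there is one more tool, called after "Request:" by a JSON object that holds its "fn" and its "kwargs", one argument or row to a line. move_arm: Moves the arm, as the interface text tells. Its arguments: {"type":"object","properties":{"motion":{"type":"array"}},"required":["motion"]}

```bash
mkdir -p pics; ls; cat > h.py <<'E'
import numpy as np, cv2
from workcell import arm
def shot(cam,name=None):
    c=arm.camera(cam)
    if name: cv2.imwrite(f'pics/{name}.png',c['color'][:,:,::-1])
    return c
def cloud(c):
    H,W=c['depth'].shape
    f=H/2/np.tan(np.radians(c['vertical_fov'])/2)
    K=np.array([[f,0,c['cx']],[0,f,c['cy']],[0,0,1.]])
    u,v=np.meshgrid(np.arange(W),np.arange(H))
    p=np.stack([u,v],-1).reshape(-1,1,2).astype(np.float64)
    n=cv2.undistortPoints(p,K,np.array([c['k1'],0,0,0.])).reshape(H,W,2)
    d=c['depth'].astype(float)
    P=np.concatenate([n*d[...,None],d[...,None]],-1)
    R=np.array(c['attitude'])
    X=P@R.T+np.array(c['xyz']); X[d==0]=np.nan
    return X
E
python3 - <<'E'
from h import *
for n in ('scene','top'):
    c=shot(n,n+'0'); X=cloud(c); print(n,c['xyz'],np.array(c['attitude']).round(3).tolist(),c['vertical_fov'],c['k1'])
    np.save(n+'0.npy',X)
    for l in ['fixture','hold_arm','bar','roller','cured_housing','fresh_housing','tray','tray_housing','other_housing']:
        for r in arm.look_for(n,l)[:2]:
            a=r['at']; u,v=int(a[0]*512),int(a[1]*384); print(l,round(r['confidence'],2),u,v,X[v,u].round(3))
s=arm.sense(); print(s['clock'],s['tool_pos'],np.round(s['tool_rot'],2).tolist(),s['grip_width'])
E
```

```text
pics
scene [-0.20151317 -0.84561331  0.59706841] [[0.713, -0.301, 0.634], [-0.702, -0.31, 0.642], [0.003, -0.902, -0.432]] 52.98117606747483 -0.047920504130853345
fixture 0.71 245 197 [0.58  0.009 0.01 ]
hold_arm 0.8 232 182 [ 0.488 -0.034  0.109]
bar 0.98 229 178 [ 0.489 -0.019  0.117]
roller 0.86 230 181 [ 0.485 -0.028  0.112]
cured_housing 0.94 311 203 [ 0.649 -0.215  0.046]
cured_housing 0.74 227 203 [ 0.458 -0.043  0.052]
fresh_housing 0.91 297 263 [ 0.416 -0.358  0.017]
tray 0.98 195 178 [0.562 0.269 0.002]
tray 0.64 229 180 [ 0.487 -0.021  0.112]
tray_housing 0.71 181 171 [0.528 0.307 0.029]
other_housing 0.62 333 231 [ 0.574 -0.351  0.039]
top [ 0.28010233 -0.07556441  1.71987161] [[-0.016, -0.986, 0.166], [-1.0, 0.017, 0.006], [-0.008, -0.165, -0.986]] 44.17942806740311 -0.11008356851209317
fixture 0.55 240 198 [ 0.523 -0.02   0.127]
fixture 0.16 148 194 [0.553 0.312 0.057]
hold_arm 0.6 239 210 [ 0.484 -0.016  0.11 ]
bar 0.78 238 211 [ 0.482 -0.012  0.094]
roller 0.88 241 210 [ 0.483 -0.023  0.112]
roller 0.34 239 199 [ 0.52  -0.017  0.124]
cured_housing 0.8 291 164 [ 0.653 -0.202  0.061]
cured_housing 0.68 287 200 [ 0.523 -0.184  0.06 ]
fresh_housing 0.79 333 223 [ 0.439 -0.347  0.047]
tray 0.87 169 196 [0.552 0.245 0.01 ]
tray_housing 0.53 152 192 [0.56  0.298 0.055]
other_housing 0.93 327 178 [ 0.602 -0.332  0.049]
other_housing 0.65 240 211 [ 0.48  -0.019  0.111]
1.0 [0.28123973 0.55815087 0.19499199] [[-0.89, 0.45, -0.0], [0.45, 0.89, 0.0], [0.0, 0.0, -1.0]] 0.08540906470377743
```

```bash
python3 - <<'E'
import cv2
a=cv2.imread('pics/scene0.png')[110:310,120:400]; b=cv2.imread('pics/top0.png')[120:270,110:370]
cv2.imwrite('pics/c1.png',cv2.resize(a,(784,560),interpolation=2)); cv2.imwrite('pics/c2.png',cv2.resize(b,(780,450),interpolation=2))
E
```

```text
(no output)
```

View pics/c1.png

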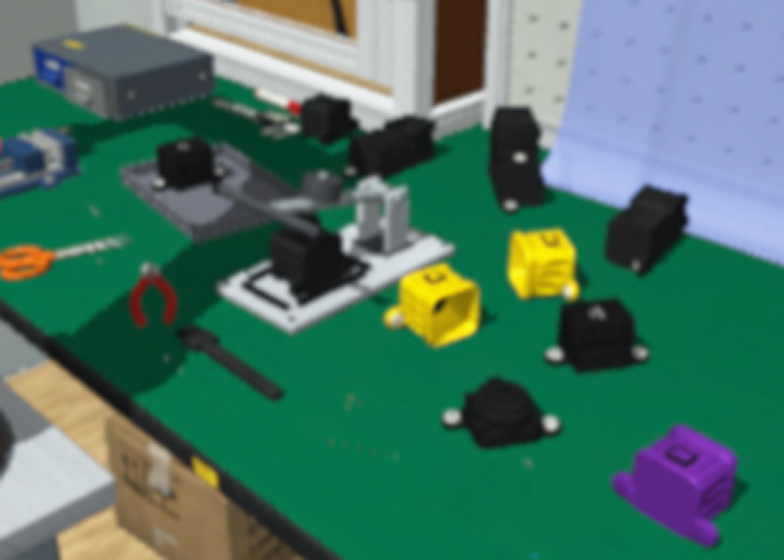

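View pics/c2.png

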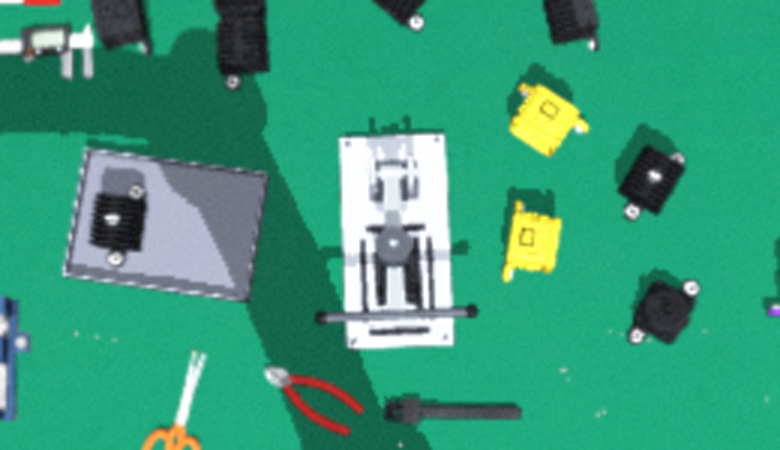

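The scene picture shows the white fixture in the middle (arm over the square housing), the tray to its left, and the domed housing at about (497,410) in crop 1. In the top crop the dome is at (665,312), with lugs at (692,287) and (637,336). The T-bar runs from (322,318) to (472,311).

```bash
python3 - <<'E'
from h import *
X=np.load('top0.npy'); I=cv2.imread('pics/top0.png').astype(int)
def px(cu,cv_,r=0):
    u=110+cu/3; v=120+cv_/3; return X[int(round(v)),int(round(u))].round(3)
def rect(m,n):
    P=X[m][:,:2].astype(np.float32); c,s,a=cv2.minAreaRect((P*1000)); print(n,len(P),np.round(c,1),np.round(s,1),round(a,2), 'medz',np.median(X[m][:,2]).round(4)); return cv2.boxPoints((c,s,a)).round(0).tolist()
x,y,z=X[...,0],X[...,1],X[...,2]
br=I.min(-1)
roi=lambda a,b,c,d:(x>a)&(x<b)&(y>c)&(y<d)
m=roi(.35,.75,-.15,.12)&(br>150)&(z<.025)
m=cv2.morphologyEx(m.astype(np.uint8),cv2.MORPH_OPEN,np.ones((3,3)))>0
print(rect(m,'fix'))
sp=I.max(-1)-I.min(-1)
m=roi(.35,.75,.12,.45)&(sp<40)&(z<.035)&(br>50)
m=cv2.morphologyEx(m.astype(np.uint8),cv2.MORPH_OPEN,np.ones((3,3)))>0
print(rect(m,'tray'))
m=roi(.35,.55,-.45,-.25)&(z>.011)&(z<.06); print(rect(m,'dome>.011'), np.nanmax(z[m]))
m=roi(.35,.55,-.45,-.25)&(z>.026)&(z<.06); print(rect(m,'dome>.026'))
m=roi(.55,.68,-.4,-.25)&(z>.03)&(z<.08); print(rect(m,'other'))
m=roi(.45,.65,.2,.4)&(z>.04)&(z<.08); print(rect(m,'trayh'))
for p in [(692,287),(637,336),(665,312),(322,318),(472,311),(395,313),(395,245),(340,318)]: print(p,px(*p))
m=roi(.38,.52,-.15,.12)&(z>.07); 
P=X[m]; print('bar',len(P)); 
for yy in np.arange(-.13,.1,.02):
    q=P[abs(P[:,1]-yy)<.01]
    if len(q): print(yy.round(2),len(q),np.median(q,0).round(3),q.max(0).round(3))
S=np.load('scene0.npy'); 
q=S[(S[...,0]>.38)&(S[...,0]<.52)&(abs(S[...,1]+.015)<.12)&(S[...,2]>.07)]
for yy in np.arange(-.13,.1,.02):
    k=q[abs(q[:,1]-yy)<.01]
    if len(k): print('S',yy.round(2),len(k),np.median(k,0).round(3))
E
```

```text
fix 1447 [534.5 -21.7] [259.3 129.3] 1.6 medz 0.0122
[[403.0, 39.0], [407.0, -90.0], [666.0, -83.0], [662.0, 47.0]]
tray 2471 [543.  290.3] [390.3 314.9] 3.4 medz 0.0053
[[339.0, 436.0], [358.0, 122.0], [747.0, 145.0], [728.0, 459.0]]
dome>.011 295 [ 457.5 -343.9] [154.4 154.1] 64.94 medz 0.0326
[[355.0, -381.0], [495.0, -446.0], [560.0, -307.0], [420.0, -241.0]] 0.05094718444710278
dome>.026 199 [ 439.1 -345.2] [60.6 57.4] 57.18 medz 0.036
[[399.0, -355.0], [447.0, -386.0], [480.0, -335.0], [431.0, -304.0]]
other 268 [ 600.  -333.9] [57.8 61.4] 57.06 medz 0.0496
[[558.0, -341.0], [610.0, -375.0], [641.0, -326.0], [590.0, -293.0]]
trayh 195 [558.3 316.3] [55.3 59.5] 83.39 medz 0.055
[[526.0, 292.0], [585.0, 285.0], [591.0, 340.0], [532.0, 347.0]]
(692, 287) [ 0.468 -0.383  0.008]
(637, 336) [ 0.411 -0.312  0.007]
(665, 312) [ 0.437 -0.345  0.036]
(322, 318) [0.428 0.059 0.126]
(472, 311) [ 0.432 -0.11   0.129]
(395, 313) [ 0.434 -0.026  0.122]
(395, 245) [ 0.508 -0.027  0.132]
(340, 318) [0.428 0.039 0.124]
bar 481
-0.11 21 [ 0.436 -0.107  0.12 ] [ 0.443 -0.1    0.129]
-0.09 21 [ 0.436 -0.09   0.119] [ 0.441 -0.08   0.123]
-0.07 18 [ 0.434 -0.071  0.118] [ 0.44  -0.063  0.126]
-0.05 65 [ 0.474 -0.049  0.077] [ 0.519 -0.04   0.13 ]
-0.03 150 [ 0.479 -0.029  0.118] [ 0.519 -0.02   0.145]
-0.01 134 [ 0.479 -0.012  0.117] [ 0.52  -0.     0.137]
0.01 22 [0.432 0.008 0.117] [0.507 0.019 0.125]
0.03 18 [0.432 0.03  0.122] [0.436 0.039 0.129]
0.05 24 [0.43  0.051 0.12 ] [0.436 0.059 0.128]
0.07 8 [0.431 0.064 0.12 ] [0.436 0.067 0.123]
S -0.11 27 [ 0.432 -0.111  0.116]
S -0.09 20 [ 0.431 -0.092  0.116]
S -0.07 24 [ 0.431 -0.071  0.116]
S -0.05 60 [ 0.502 -0.044  0.114]
S -0.03 197 [ 0.487 -0.032  0.112]
S -0.01 64 [ 0.474 -0.013  0.116]
S 0.01 19 [0.428 0.011 0.117]
S 0.03 18 [0.427 0.031 0.116]
S 0.05 20 [0.427 0.051 0.116]
S 0.07 6 [0.427 0.063 0.118]
```

```bash
cat >> h.py <<'E'
from scipy.spatial.transform import Rotation as Ro
def rotd(yaw_deg):  # tool down, tool y at world yaw
    a=np.radians(yaw_deg); y=np.array([np.cos(a),np.sin(a),0]); z=np.array([0,0,-1.]); return np.stack([np.cross(y,z),y,z],1)
def go(target,yaw=None,R=None):
    s=arm.sense(); R0=np.array(s['tool_rot']); p0=np.array(s['tool_pos'])
    d=R0.T@(np.array(target)-p0)/.25
    R=rotd(yaw) if R is None else R
    w=Ro.from_matrix(R0.T@R).as_rotvec()/(np.pi/4)
    print('move',d.round(4).tolist(),w.round(4).tolist(),'| rows',max(np.linalg.norm(d)*.25/.0417,np.linalg.norm(w)*45/7.16).round(1))
E
python3 - <<'E'
from h import *
X=np.load('top0.npy'); I=cv2.imread('pics/top0.png').astype(int); S=np.load('scene0.npy')
for n,p in dict(tl=(88,148),tr=(267,172),br=(247,300),bl=(65,273)).items():
    u=110+p[0]/3; v=120+p[1]/3; W=X[int(v)-2:int(v)+3,int(u)-2:int(u)+3].reshape(-1,3); print(n,X[int(round(v)),int(round(u))].round(3), W[:,2].max().round(3))
x,y,z=X[...,0],X[...,1],X[...,2]
hsv=cv2.cvtColor(I.astype(np.uint8),cv2.COLOR_BGR2HSV)
notgreen=(~((hsv[...,0]>65)&(hsv[...,0]<90)&(hsv[...,1]>90))).astype(np.uint8)
n,L=cv2.connectedComponents(notgreen,connectivity=4)
for nm,(u,v) in dict(tray=(175,190),dome=(331,224)).items():
    m=L==L[v,u]; P=(X[m][:,:2]*1000).astype(np.float32); c,s,a=cv2.minAreaRect(P); print(nm,m.sum(),np.round(c,1),np.round(s,1),round(a,1))
for nm,A,lo in (('top',X,.009),('scene',S,.009)):
    m=(abs(A[...,0]-.439)<.07)&(abs(A[...,1]+.346)<.07)
    for lo,hi in((.009,.05),(.012,.022),(.03,.05)):
        P=A[m&(A[...,2]>lo)&(A[...,2]<hi)]; c,s,a=cv2.minAreaRect((P[:,:2]*1000).astype(np.float32)); print(nm,lo,len(P),np.round(c,1),np.round(s,1),round(a,1))
m=(abs(x-.439)<.07)&(abs(y+.346)<.07)
for r in range(215,232): print(' '.join(f'{int(1000*z[r,c]):3d}' if m[r,c] else '  .' for c in range(318,348)))
go([.356,.297,.2],32); go([.431,.036,.2],1.6)
E
```

```text
tl [0.654 0.357 0.019] 0.025
tr [ 0.624  0.136 -0.004] 0.024
br [0.462 0.159 0.014] nan
bl [0.497 0.378 0.023] 0.031
tray 2730 [561.9 259.1] [226.3 157.7] 79.6
dome 302 [ 441.5 -343.8] [ 54.3 102.7] 61.4
top 0.009 313 [ 439. -337.] [110.3 108.2] 83.7
top 0.012 59 [ 437.4 -343. ] [ 61.  118.1] 50.6
top 0.03 178 [ 441.1 -345.7] [57.7 53.1] 54.1
scene 0.009 479 [ 441.8 -346. ] [73.9 76.6] 80.4
scene 0.012 122 [ 438.8 -343.7] [58.1 62.8] 58.3
scene 0.03 210 [ 439.8 -345.4] [53.5 48.8] 19.8
  2  -4   4   1  -1   0  -6  -3   4  27  19  24   9  31  21  12   3  -4  -1   0  17  12   0   4  15   0   0  -3  -1   4
  3  -1  -1   3   0   6  10  -3   4  13  19  33  35  39  30  36  30  33  -2   5   6  10   7   8   9  11   7   1   7  -6
  0   0  10  -3  -3   0   0  -6  12  30  33  37  33  37  37  34  37  37  32   8   3   0   6  10   6   1  -1   0  -7  -2
  2   6  -3   8   6   0   4   9  44  41  43  36  29  36  42  40  35  39  40  31  16  23   6  12   3  -3  -7  -2   0   1
 -1  -2   0   0   3  -9   0  36  36  37  41  38  36  32  34  42  41  41  42  31  37  24  11  12  -5  -2  -4  -5  -2  -2
 -4  -8  
[... 860 characters left out ...]
25  23  34  34  33   .  34  45  40  35  37  39  31  34  30   1   0  -6   0  -4  -1  -1   1
 -6   4  -2  14   0  16  22  13  18  37  31  32  34  40  30  40  38  30  37  34  34  28   3  -3  -5  -2   0   3   2  -1
  0   3  10  16   6   7  18  14  24  29  31  41  33  31  46  34  42  36  31  27  23   6  -5  -1   1   5  -6   0   5   7
 -6   0   5   5  13   9  16  -1   3  12  18  29  33  31  28  29  30  33   9  14   1  -3   0  -3   0   0  -4   0  -2  -7
  0   1   8   0   3   8  -1   3   2   8  14  17  27  22  23  19  16  13  21  -3  -1   8  -6  -2   4   5  -6  -8   6   1
move [-0.7371, -0.7983, -0.0201] [0.0, -0.0, 0.6946] | rows 6.5
move [-1.4748, -1.5956, -0.0201] [-0.0, -0.0, 1.3701] | rows 13.0
```

Request:
{"fn": "move_arm", "kwargs": {
  "motion": [
    [-0.74,-0.8,-0.02,0,0,0.69,0],
    [-0.74,-0.8,-0.02,0,0,0.69,0],
    [-0.74,-0.8,-0.02,0,0,0.69,0],
    [-0.74,-0.8,-0.02,0,0,0.69,0],
    [-0.74,-0.8,-0.02,0,0,0.69,0],
    [-0.74,-0.8,-0.02,0,0,0.69,0],
    [-0.74,-0.8,-0.02,0,0,0.69,0],
    [-0.74,-0.8,-0.02,0,0,0.69,0],
    [-0.74,-0.8,-0.02,0,0,0.69,0]
  ]
}}

```text
clock: 1.75
tool_pos: [0.3571, 0.2955, 0.2006]
tool_rot: [[-0.531, 0.848, 0.001], [0.848, 0.531, 0.001], [0.001, 0.001, -1.0]]
ft_force: [-0.6, 0.3, 0.2]
grip_width: 0.0854
grip_force: 0.0
```

```bash
python3 -c "
from h import *
s=arm.sense(); print(s['clock'],s['tool_pos'],s['qpos'])
go([.431,.036,.2],1.6)"
```

```text
1.75 [0.35708884 0.29549841 0.20057218] [-0.95980852  0.12276614  0.18117882  1.97483291 -0.0259531   1.0447292
 -0.20768917]
move [-1.0367, -0.3001, 0.0012] [0.0014, -0.0013, 0.6765] | rows 6.5
```

Request:
{"fn": "move_arm", "kwargs": {
  "motion": [
    [-1,-0.3,0,0,0,0.68,0.3],
    [-1,-0.3,0,0,0,0.68,0.3],
    [-1,-0.3,0,0,0,0.68,0.3],
    [-1,-0.3,0,0,0,0.68,0.3],
    [-1,-0.3,0,0,0,0.68,0.3],
    [-1,-0.3,0,0,0,0.68,0.3],
    [-1,-0.3,0,0,0,0.68,0.3],
    [-1,-0.3,0,0,0,0.68,0.3],
    [-1,-0.3,0,0,0,0.68,0.3]
  ]
}}

```text
clock: 2.5
tool_pos: [0.4266, 0.0459, 0.2]
tool_rot: [[-0.028, 1.0, 0.0], [1.0, 0.028, 0.0], [0.0, 0.0, -1.0]]
ft_force: [-0.2, 1.1, 0.1]
grip_width: 0.06
grip_force: 0.0
```

```bash
python3 -c "
from h import *
s=arm.sense(); print(s['clock'],s['tool_pos'],s['qpos'],s['grip_width'])
go([.431,.036,.096],1.6)"
```

```text
2.5 [0.42663862 0.0459383  0.20001298] [-0.65862292  0.05225218  0.46291757  2.05877926 -0.02738095  1.03598555
 -0.15402747] 0.06003988795707541
move [-0.0403, 0.0162, 0.416] [0.0002, -0.0003, 0.0004] | rows 2.5
```

Request:
{"fn": "move_arm", "kwargs": {
  "motion": [
    [-0.04,0.016,0.15,0,0,0,0.3],
    [-0.04,0.016,0.3,0,0,0,0.3],
    [-0.04,0.016,0.4,0,0,0,0.3],
    [-0.04,0.016,0.415,0,0,0,0.3],
    [-0.04,0.016,0.415,0,0,0,0.5],
    [-0.04,0.016,0.415,0,0,0,0.7],
    [-0.04,0.016,0.415,0,0,0,0.8],
    [-0.04,0.016,0.415,0,0,0,0.84],
    [-0.04,0.016,0.415,0,0,0,0.87],
    [-0.04,0.016,0.415,0,0,0,0.87],
    [-0.04,0.016,0.415,0,0,0,0.87]
  ]
}}

```text
clock: 3.42
tool_pos: [0.4308, 0.035, 0.0968]
tool_rot: [[-0.028, 1.0, 0.001], [1.0, 0.028, 0.001], [0.001, 0.001, -1.0]]
ft_force: [-0.6, 0.1, 0.0]
grip_width: 0.011
grip_force: 0.0
```

```bash
python3 -c "
from h import *
s=arm.sense(); print(s['clock'],s['tool_pos'],s['grip_width'],s['grip_force'],s['ft_force'])
c=shot('scene','bar'); cv2.imwrite('pics/bar_c.png',cv2.resize(c['color'][120:240,160:340,::-1],(720,480),interpolation=2))"
```

```text
3.4167 [0.43084473 0.03502389 0.09675381] 0.011040638720497542 0.0 [-0.58274443  0.08692171  0.04933739]
```

View pics/bar_c.png

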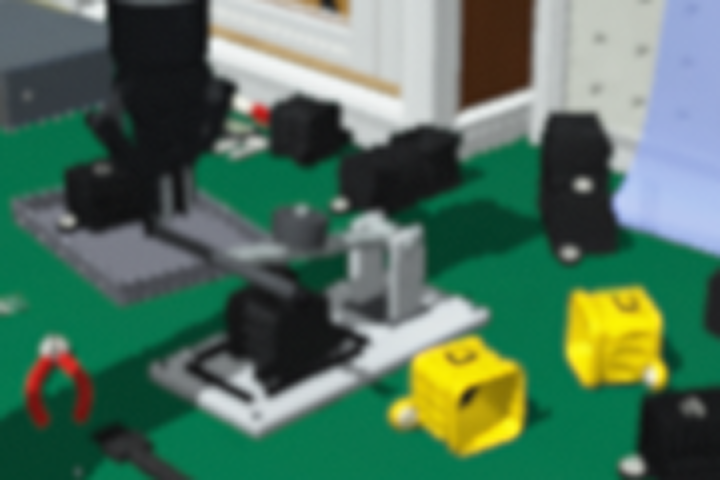

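Fingers straddle the far part of the bar near (185,215); the reading shows no grip force yet, so I close further.

Request:
{"fn": "move_arm", "kwargs": {
  "motion": [
    [0,0,0,0,0,0,0.89],
    [0,0,0,0,0,0,0.9],
    [0,0,0,0,0,0,0.9]
  ]
}}

```text
clock: 3.72
tool_pos: [0.4305, 0.0348, 0.0962]
tool_rot: [[-0.028, 1.0, -0.0], [1.0, 0.028, 0.0], [0.0, -0.0, -1.0]]
ft_force: [0.1, -0.1, 0.1]
grip_width: 0.0086
grip_force: 0.0
```

```bash
python3 - <<'E'
from h import *
c=shot('top','bar2'); X=cloud(c)
cv2.imwrite('pics/bar2_c.png',cv2.resize(c['color'][180:260,180:300,::-1],(720,480),interpolation=2))
S=cloud(shot('scene'))
for A in(X,S):
  q=A[(A[...,0]>.38)&(A[...,0]<.47)&(abs(A[...,1]+.015)<.12)&(A[...,2]>.085)&(A[...,2]<.15)]
  for yy in np.arange(-.13,.1,.02):
    k=q[abs(q[:,1]-yy)<.01]
    if len(k): print(yy.round(2),len(k),np.median(k,0).round(3))
E
```

```text
-0.11 21 [ 0.436 -0.107  0.118]
-0.09 22 [ 0.436 -0.09   0.12 ]
-0.07 18 [ 0.433 -0.071  0.12 ]
-0.05 18 [ 0.434 -0.051  0.119]
-0.03 58 [ 0.445 -0.029  0.117]
-0.01 42 [ 0.438 -0.015  0.117]
0.01 3 [0.431 0.001 0.122]
-0.11 27 [ 0.433 -0.112  0.116]
-0.09 22 [ 0.43  -0.088  0.117]
-0.07 20 [ 0.43  -0.071  0.116]
-0.05 20 [ 0.43  -0.05   0.116]
-0.03 48 [ 0.446 -0.031  0.114]
-0.01 28 [ 0.429 -0.012  0.114]
0.01 17 [0.428 0.011 0.117]
0.03 73 [0.427 0.027 0.139]
0.05 25 [0.426 0.047 0.118]
0.07 6 [0.427 0.062 0.118]
```

View pics/bar2_c.png

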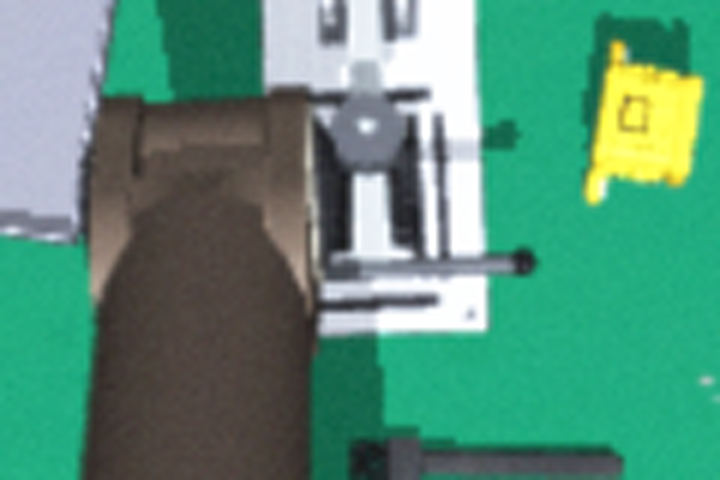

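Request:
{"fn": "move_arm", "kwargs": {
  "motion": [
    [0,0,0,0,0,0,1],
    [0,0,0,0,0,0,1],
    [0,0,0,0,0,0,1],
    [0,0,0,0,0,0,1]
  ]
}}

```text
clock: 4.15
tool_pos: [0.4305, 0.0349, 0.0962]
tool_rot: [[-0.028, 1.0, -0.0], [1.0, 0.028, -0.0], [-0.0, -0.0, -1.0]]
ft_force: [0.2, 0.3, 0.3]
grip_width: -0.0
grip_force: 0.0
```

```bash
python3 - <<'E'
from h import *
S=cloud(shot('scene'))
q=S[(S[...,0]>.38)&(S[...,0]<.47)&(abs(S[...,1]-.035)<.035)&(S[...,2]>.085)&(S[...,2]<.22)]
for zz in np.arange(.09,.2,.01):
    k=q[abs(q[:,2]-zz)<.005]
    if len(k): print(zz.round(3),len(k),k.min(0).round(3),np.median(k,0).round(3),k.max(0).round(3))
E
```

```text
0.11 23 [0.422 0.    0.109] [0.426 0.033 0.113] [0.429 0.059 0.115]
0.12 41 [0.421 0.001 0.115] [0.429 0.033 0.118] [0.437 0.068 0.121]
0.13 5 [0.422 0.025 0.131] [0.425 0.03  0.133] [0.432 0.037 0.134]
0.14 25 [0.417 0.022 0.135] [0.425 0.028 0.141] [0.445 0.041 0.144]
0.15 31 [0.416 0.021 0.146] [0.425 0.027 0.149] [0.442 0.046 0.155]
0.16 32 [0.416 0.024 0.155] [0.422 0.028 0.16 ] [0.442 0.043 0.165]
0.17 24 [0.415 0.021 0.165] [0.424 0.026 0.169] [0.455 0.032 0.174]
0.18 65 [0.395 0.021 0.175] [0.425 0.026 0.181] [0.466 0.045 0.185]
0.19 70 [0.387 0.02  0.185] [0.42  0.025 0.19 ] [0.47  0.045 0.195]
0.2 84 [0.381 0.016 0.195] [0.417 0.024 0.2  ] [0.469 0.048 0.205]
```

Request:
{"fn": "move_arm", "kwargs": {
  "motion": [
    [0,0,-0.15,0,0,0,1],
    [0,0,-0.3,0,0,0,1],
    [0,0,-0.3,0,0,0,1],
    [0,0,-0.3,0,0,0,1]
  ]
}}

```text
clock: 4.53
tool_pos: [0.432, 0.0353, 0.173]
tool_rot: [[-0.028, 1.0, 0.004], [1.0, 0.028, 0.002], [0.002, 0.004, -1.0]]
ft_force: [-0.6, 0.3, -1.2]
grip_width: 0.0
grip_force: 0.0
```

```bash
python3 - <<'E'
from h import *
print(arm.grip_point_offset, arm.sense()['tool_pos'])
c=shot('scene'); S=cloud(c)
q=S[(S[...,0]>.38)&(S[...,0]<.47)&(abs(S[...,1]-.035)<.035)&(S[...,2]>.085)&(S[...,2]<.26)]
for zz in np.arange(.09,.25,.01):
    k=q[abs(q[:,2]-zz)<.005]
    if len(k): print(zz.round(3),len(k),k.min(0).round(3),np.median(k,0).round(3),k.max(0).round(3))
cv2.imwrite('pics/lift.png',cv2.resize(c['color'][100:220,150:330,::-1],(720,480),interpolation=2))
E
```

```text
0.0187 [0.43197638 0.03530737 0.17298603]
0.11 21 [0.422 0.006 0.109] [0.426 0.034 0.113] [0.429 0.062 0.115]
0.12 39 [0.424 0.003 0.115] [0.429 0.036 0.118] [0.436 0.069 0.12 ]
0.21 15 [0.421 0.025 0.209] [0.426 0.027 0.212] [0.44  0.042 0.215]
0.22 33 [0.416 0.022 0.215] [0.425 0.028 0.221] [0.445 0.043 0.225]
0.23 29 [0.417 0.021 0.226] [0.425 0.028 0.23 ] [0.442 0.041 0.234]
0.24 35 [0.416 0.023 0.235] [0.424 0.028 0.24 ] [0.447 0.04  0.245]
```

View pics/lift.png

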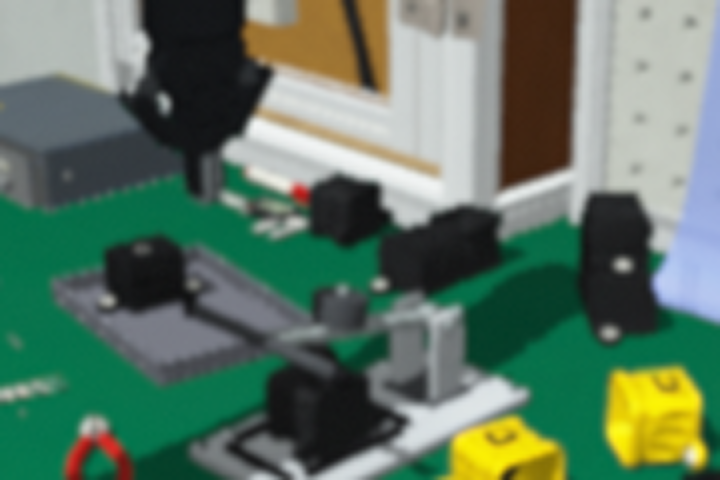

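The shut fingertips actually end at z≈0.209 while the TCP reads 0.173. The true tips sit about 36 mm above the reported TCP, which explains the missed bar at (185,300). I'll allow for that and regrasp.

Request:
{"fn": "move_arm", "kwargs": {
  "motion": [
    [0,0,0,0,0,0,0.35],
    [0,0,0,0,0,0,0.35],
    [0,0,0,0,0,0,0.35],
    [0,0,0,0,0,0,0.35],
    [0,0,0.15,0,0,0,0.35],
    [0,0,0.3,0,0,0,0.35],
    [0,0,0.4,0,0,0,0.35],
    [0,0,0.45,0,0,0,0.35],
    [0,0,0.45,0,0,0,0.5],
    [0,0,0.45,0,0,0,0.7],
    [0,0,0.45,0,0,0,0.8],
    [0,0,0.45,0,0,0,0.84],
    [0,0,0.45,0,0,0,0.87],
    [0,0,0.45,0,0,0,0.87]
  ]
}}

```text
clock: 5.75
tool_pos: [0.4319, 0.0351, 0.0598]
tool_rot: [[-0.028, 1.0, 0.003], [1.0, 0.028, 0.001], [0.001, 0.003, -1.0]]
ft_force: [1.4, -0.2, 3.5]
grip_width: 0.0116
grip_force: 13.4
```

Request:
{"fn": "move_arm", "kwargs": {
  "motion": [
    [0,0,0,0,0,0,0.89],
    [0,0.017,-0.068,0,0,0,0.89],
    [0,0.041,-0.133,0,0,0,0.89],
    [0,0.072,-0.196,0,0,0,0.89],
    [0,0.108,-0.256,0,0,0,0.89],
    [0,0.151,-0.312,0,0,0,0.89],
    [0,0.198,-0.363,0,0,0,0.89],
    [0,0.251,-0.409,0,0,0,0.89],
    [0,0.308,-0.45,0,0,0,0.89],
    [0,0.308,-0.45,0,0,0,0.89]
  ]
}}

```text
clock: 6.58
tool_pos: [0.5055, 0.0372, 0.1738]
tool_rot: [[-0.028, 1.0, -0.006], [1.0, 0.028, 0.002], [0.002, -0.006, -1.0]]
ft_force: [-20.9, -0.2, 27.4]
grip_width: 0.0102
grip_force: 45.9
```

Request:
{"fn": "move_arm", "kwargs": {
  "motion": [
    [0,0.055,-0.046,0,0,0,0.88],
    [0,0.12,-0.075,0,0,0,0.88],
    [0,0.188,-0.097,0,0,0,0.88],
    [0,0.257,-0.113,0,0,0,0.88],
    [0,0.328,-0.122,0,0,0,0.88],
    [0,0.399,-0.123,0,0,0,0.88],
    [0,0.399,-0.123,0,0,0,0.88]
  ]
}}

```text
clock: 7.17
tool_pos: [0.6097, 0.04, 0.2027]
tool_rot: [[-0.028, 1.0, 0.002], [1.0, 0.028, -0.0], [-0.0, 0.002, -1.0]]
ft_force: [-0.2, 1.6, 8.9]
grip_width: 0.0106
grip_force: 41.4
```

Request:
{"fn": "move_arm", "kwargs": {
  "motion": [
    [0,0.071,0.005,0,0,0,0.88],
    [0,0.141,0.016,0,0,0,0.88],
    [0,0.141,0.016,0,0,0,0.88],
    [0,0.141,0.016,0,0,0,0.84],
    [0,0.141,0.016,0,0,0,0.75],
    [0,0.141,0.016,0,0,0,0.6],
    [0,0.141,0.016,0,0,0,0.45],
    [0,0.141,0.016,0,0,0,0.45],
    [0,0.141,-0.1,0,0,0,0.35],
    [0,0.141,-0.25,0,0,0,0.35],
    [0,0.141,-0.35,0,0,0,0.35],
    [0,0.141,-0.35,0,0,0,0.35]
  ]
}}

```text
clock: 8.17
tool_pos: [0.6446, 0.0404, 0.2957]
tool_rot: [[-0.028, 1.0, 0.009], [1.0, 0.028, 0.001], [0.001, 0.009, -1.0]]
ft_force: [0.4, -0.3, 0.5]
grip_width: 0.0558
grip_force: 0.0
```

```bash
python3 - <<'E'
from h import *
s=arm.sense(); print(s['clock'],s['tool_pos'],s['ft_force'],s['qpos'].round(2))
c=shot('scene','open'); S=cloud(c)
q=S[(S[...,0]>.55)&(S[...,0]<.72)&(S[...,1]<-.05)&(S[...,1]>-.12)&(S[...,2]>.2)]
print(len(q),np.median(q,0))
q=S[(S[...,0]>.42)&(S[...,0]<.55)&(abs(S[...,1]+.023)<.035)&(S[...,2]>.06)&(S[...,2]<.09)]
print('top',len(q),np.median(q,0),cv2.minAreaRect((q[:,:2]*1000).astype(np.float32)))
cv2.imwrite('pics/open_c.png',cv2.resize(c['color'][90:250,160:400,::-1],(720,480),interpolation=2))
E
```

```text
8.1667 [0.64464332 0.04043547 0.29573597] [ 0.36639494 -0.32230423  0.45988961] [-0.5   0.41  0.53  1.43 -0.21  1.35  0.06]
68 [ 0.65048104 -0.08527251  0.24830394]
top 204 [ 0.47570606 -0.03044748  0.06784206] ((479.81683349609375, -24.894901275634766), (60.892635345458984, 59.25291061401367), 5.3368000984191895)
```

View pics/open_c.png

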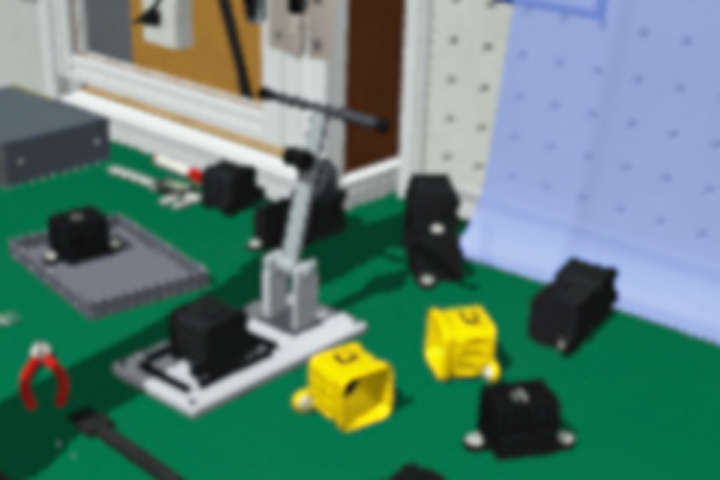

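The arm stands open (bar in the picture from (265,95) to (383,125), upright), and the square housing is free in the nest at (210,330).

```bash
python3 -c "
from h import *
go([.482,-.024,.23],46.6)"
```

```text
move [-0.2405, -0.655, 0.2475] [0.0071, 0.0015, -1.0001] | rows 6.3
```

Request:
{"fn": "move_arm", "kwargs": {
  "motion": [
    [-0.03,-0.15,0,0,0,-0.15,0.2],
    [-0.24,-0.655,0.15,0.007,0,-1,0.1],
    [-0.24,-0.655,0.25,0.007,0,-1,0.1],
    [-0.24,-0.655,0.25,0.007,0,-1,0.1],
    [-0.24,-0.655,0.25,0.007,0,-1,0.1],
    [-0.24,-0.655,0.25,0.007,0,-1,0.1],
    [-0.24,-0.655,0.25,0.007,0,-1,0.1],
    [-0.24,-0.655,0.25,0.007,0,-1,0.1],
    [-0.24,-0.655,0.25,0.007,0,-1,0.1]
  ]
}}

```text
clock: 8.97
tool_pos: [0.4798, -0.0236, 0.2264]
tool_rot: [[-0.725, 0.688, -0.006], [0.688, 0.725, -0.002], [0.003, -0.006, -1.0]]
ft_force: [0.3, 0.0, 0.4]
grip_width: 0.0769
grip_force: 0.0
```

```bash
python3 -c "
from h import *
s=arm.sense(); print(s['clock'],s['tool_pos'],s['grip_width'])
go([.482,-.024,.12],91.6)
X=cloud(shot('top'))
q=X[(X[...,0]>.42)&(X[...,0]<.55)&(abs(X[...,1]+.023)<.035)&(X[...,2]>.06)&(X[...,2]<.085)]
print(len(q),cv2.minAreaRect((q[:,:2]*1000).astype(np.float32)) if len(q) else 0)"
```

```text
8.9667 [ 0.4798465  -0.02363094  0.22640573] 0.07687290092989818
move [-0.0085, 0.0072, 0.4256] [-0.0053, -0.0062, -1.002] | rows 6.3
0 0
```

Request:
{"fn": "move_arm", "kwargs": {
  "motion": [
    [-0.008,0.007,0.1,-0.005,-0.006,-1,0.1],
    [-0.008,0.007,0.25,-0.005,-0.006,-1,0.1],
    [-0.008,0.007,0.42,-0.005,-0.006,-1,0.1],
    [-0.008,0.007,0.42,-0.005,-0.006,-1,0.1],
    [-0.008,0.007,0.42,-0.005,-0.006,-1,0.1],
    [-0.008,0.007,0.42,-0.005,-0.006,-1,0.1],
    [-0.008,0.007,0.42,-0.005,-0.006,-1,0.1],
    [-0.008,0.007,0.42,-0.005,-0.006,-1,0.1],
    [-0.008,0.007,0.42,-0.005,-0.006,-1,0.1]
  ]
}}

```text
clock: 9.77
tool_pos: [0.4826, -0.0241, 0.1217]
tool_rot: [[-1.0, -0.025, 0.0], [-0.025, 1.0, -0.0], [-0.0, -0.0, -1.0]]
ft_force: [0.9, 0.5, -0.4]
grip_width: 0.0767
grip_force: 0.0
```

```bash
python3 -c "
from h import *
s=arm.sense(); print(s['clock'],s['tool_pos'],s['grip_width'])
go([.482,-.024,-.006],91.6)
S=cloud(shot('scene'))
q=S[(S[...,0]>.42)&(S[...,0]<.55)&(abs(S[...,1]+.023)<.07)&(S[...,2]>.14)&(S[...,2]<.2)]
for zz in np.arange(.14,.2,.01):
    k=q[abs(q[:,2]-zz)<.005]
    if len(k): print(zz.round(3),len(k),k.min(0).round(3),np.median(k,0).round(3),k.max(0).round(3))
"
```

```text
9.7667 [ 0.48256462 -0.02405964  0.12167461] 0.07672643642137222
move [0.0024, 0.0005, 0.5107] [-0.0005, 0.0003, -0.0034] | rows 3.1
0.17 32 [ 0.469 -0.073  0.166] [0.481 0.014 0.171] [0.491 0.025 0.175]
0.18 47 [ 0.467 -0.077  0.175] [ 0.476 -0.063  0.18 ] [0.491 0.022 0.185]
0.19 48 [ 0.468 -0.079  0.185] [ 0.477 -0.065  0.19 ] [0.492 0.022 0.195]
```

Request:
{"fn": "move_arm", "kwargs": {
  "motion": [
    [0,0,0.12,0,0,0,0.1],
    [0,0,0.25,0,0,0,0.1],
    [0,0,0.37,0,0,0,0.1],
    [0,0,0.45,0,0,0,0.1],
    [0,0,0.5,0,0,0,0.1],
    [0,0,0.51,0,0,0,0.1],
    [0,0,0.51,0,0,0,0.2],
    [0,0,0.51,0,0,0,0.25],
    [0,0,0.51,0,0,0,0.28],
    [0,0,0.51,0,0,0,0.31],
    [0,0,0.51,0,0,0,0.33],
    [0,0,0.51,0,0,0,0.34],
    [0,0,0.51,0,0,0,0.34]
  ]
}}

```text
clock: 10.9
tool_pos: [0.483, -0.0241, -0.0051]
tool_rot: [[-1.0, -0.028, 0.002], [-0.028, 1.0, -0.0], [-0.002, -0.0, -1.0]]
ft_force: [0.4, -0.3, -0.0]
grip_width: 0.0564
grip_force: 0.2
```

Touching. Close a little for about 15–20 N.

Request:
{"fn": "move_arm", "kwargs": {
  "motion": [
    [0,0,0,0,0,0,0.345],
    [0,0,0,0,0,0,0.347],
    [0,0,0,0,0,0,0.347]
  ]
}}

```text
clock: 11.15
tool_pos: [0.4828, -0.0242, -0.0055]
tool_rot: [[-1.0, -0.028, 0.001], [-0.028, 1.0, -0.0], [-0.001, -0.0, -1.0]]
ft_force: [-0.1, 0.3, 0.9]
grip_width: 0.0561
grip_force: 0.4
```

Request:
{"fn": "move_arm", "kwargs": {
  "motion": [
    [0,0,0,0,0,0,0.352],
    [0,0,0,0,0,0,0.352],
    [0,0,0,0,0,0,0.352]
  ]
}}

```text
clock: 11.4
tool_pos: [0.4828, -0.0242, -0.0054]
tool_rot: [[-1.0, -0.028, 0.001], [-0.028, 1.0, -0.0], [-0.001, -0.0, -1.0]]
ft_force: [0.3, -0.4, 2.1]
grip_width: 0.0554
grip_force: 5.2
```

Request:
{"fn": "move_arm", "kwargs": {
  "motion": [
    [0,0,0,0,0,0,0.356],
    [0,0,0,0,0,0,0.356],
    [0,0,0,0,0,0,0.356]
  ]
}}

```text
clock: 11.65
tool_pos: [0.4828, -0.0242, -0.0054]
tool_rot: [[-1.0, -0.028, 0.001], [-0.028, 1.0, -0.0], [-0.001, -0.0, -1.0]]
ft_force: [-0.7, -2.0, 5.7]
grip_width: 0.0556
grip_force: 14.2
```

Request:
{"fn": "move_arm", "kwargs": {
  "motion": [
    [0,0,0,0,0,0,0.358],
    [0,0,-0.04,0,0,0,0.358],
    [0,0,-0.12,0,0,0,0.358],
    [0,0,-0.24,0,0,0,0.358],
    [0,0,-0.36,0,0,0,0.358],
    [0,0,-0.4,0,0,0,0.358],
    [0,0,-0.4,0,0,0,0.358]
  ]
}}

```text
clock: 12.23
tool_pos: [0.4844, -0.0238, 0.0971]
tool_rot: [[-1.0, -0.028, 0.006], [-0.028, 1.0, 0.001], [-0.006, 0.001, -1.0]]
ft_force: [0.6, -0.1, -1.2]
grip_width: 0.0549
grip_force: 19.4
```

```bash
python3 -c "
from h import *
go([.5537,.2072,.097],81)
S=cloud(shot('scene'))
q=S[(S[...,0]>.40)&(S[...,0]<.56)&(abs(S[...,1]+.023)<.06)&(S[...,2]>.02)&(S[...,2]<.16)]
for zz in np.arange(.03,.16,.01):
    k=q[abs(q[:,2]-zz)<.005]
    if len(k): print(zz.round(3),len(k),k.min(0).round(3),np.median(k,0).round(3),k.max(0).round(3))
"
```

```text
move [-0.3031, 0.9157, 0.0029] [0.0014, 0.0072, 0.2358] | rows 5.8
0.11 6 [ 0.461 -0.051  0.113] [ 0.479 -0.049  0.114] [ 0.508 -0.005  0.115]
0.12 78 [ 0.436 -0.055  0.115] [ 0.476 -0.05   0.121] [0.534 0.003 0.125]
0.13 95 [ 0.437 -0.054  0.125] [ 0.461 -0.049  0.13 ] [ 0.534 -0.     0.135]
0.14 92 [ 0.436 -0.065  0.135] [ 0.459 -0.049  0.139] [0.533 0.002 0.145]
0.15 82 [ 0.452 -0.067  0.145] [ 0.459 -0.049  0.15 ] [0.517 0.003 0.155]
```

Request:
{"fn": "move_arm", "kwargs": {
  "motion": [
    [-0.04,0.12,0,0,0,0.06,0.358],
    [-0.09,0.27,0,0,0,0.12,0.358],
    [-0.14,0.42,0,0,0,0.18,0.358],
    [-0.19,0.57,0,0,0,0.236,0.358],
    [-0.24,0.72,0,0,0.003,0.236,0.358],
    [-0.28,0.84,0,0,0.005,0.236,0.358],
    [-0.303,0.915,0,0,0.007,0.236,0.358],
    [-0.303,0.915,0,0,0.007,0.236,0.358],
    [-0.303,0.915,0,0,0.007,0.236,0.358]
  ]
}}

```text
clock: 13.03
tool_pos: [0.5504, 0.2076, 0.092]
tool_rot: [[-0.988, 0.154, -0.008], [0.154, 0.988, -0.002], [0.008, -0.003, -1.0]]
ft_force: [-0.4, -0.8, -0.3]
grip_width: 0.0553
grip_force: 19.4
```

```bash
python3 -c "
from h import *
go([.5537,.2072,-.012],81)
c=shot('scene')
cv2.imwrite('pics/tr.png',cv2.resize(c['color'][100:240,140:320,::-1],(720,560),interpolation=2))"
```

```text
move [-0.0165, 0.0018, 0.4157] [-0.0035, -0.01, 0.003] | rows 2.5
```

View pics/tr.png

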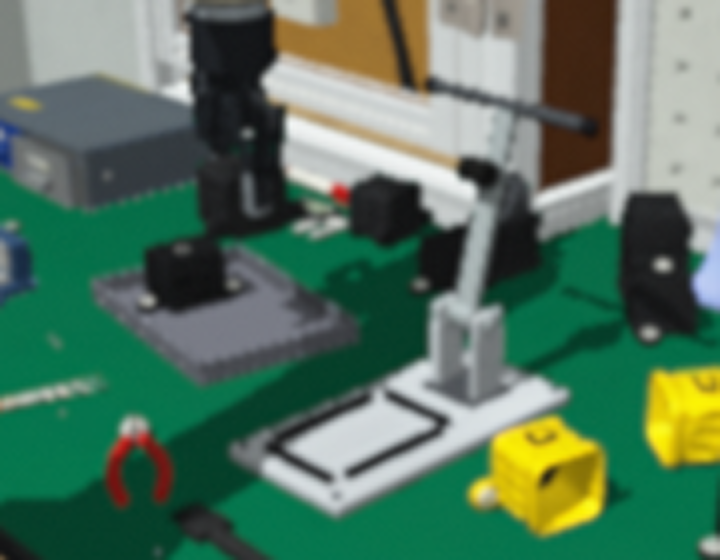

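The housing is held over the tray's free half (housing at about (235,195)); the nest is empty, with its rails visible around (360,435).

Request:
{"fn": "move_arm", "kwargs": {
  "motion": [
    [-0.008,0.001,0.06,-0.003,-0.005,0,0.358],
    [-0.016,0.002,0.16,-0.003,-0.01,0,0.358],
    [-0.016,0.002,0.26,-0.003,-0.01,0,0.358],
    [-0.016,0.002,0.33,-0.003,-0.01,0,0.358],
    [-0.016,0.002,0.36,-0.003,-0.01,0,0.358],
    [-0.016,0.002,0.38,-0.003,-0.01,0,0.358],
    [-0.016,0.002,0.39,-0.003,-0.01,0,0.358],
    [-0.016,0.002,0.4,-0.003,-0.01,0,0.358],
    [-0.016,0.002,0.4,-0.003,-0.01,0,0.358]
  ]
}}

```text
clock: 13.83
tool_pos: [0.5559, 0.2065, -0.0051]
tool_rot: [[-0.988, 0.157, 0.004], [0.157, 0.988, 0.002], [-0.004, 0.002, -1.0]]
ft_force: [0.2, -0.4, -0.9]
grip_width: 0.0551
grip_force: 19.4
```

Request:
{"fn": "move_arm", "kwargs": {
  "motion": [
    [0,0,0.005,0,0,0,0.358],
    [0,0,0.01,0,0,0,0.358],
    [0,0,0.015,0,0,0,0.358],
    [0,0,0.02,0,0,0,0.358],
    [0,0,0.02,0,0,0,0.358]
  ]
}}

```text
clock: 14.25
tool_pos: [0.5554, 0.2066, -0.0107]
tool_rot: [[-0.988, 0.156, 0.003], [0.157, 0.988, 0.001], [-0.003, 0.002, -1.0]]
ft_force: [-1.1, 0.1, -0.7]
grip_width: 0.0553
grip_force: 19.4
```

Request:
{"fn": "move_arm", "kwargs": {
  "motion": [
    [0,0,0.003,0,0,0,0.358],
    [0,0,0.006,0,0,0,0.358],
    [0,0,0.009,0,0,0,0.358],
    [0,0,0.009,0,0,0,0.358]
  ]
}}

```text
clock: 14.58
tool_pos: [0.5554, 0.2065, -0.013]
tool_rot: [[-0.988, 0.157, 0.003], [0.157, 0.988, 0.001], [-0.003, 0.002, -1.0]]
ft_force: [-0.1, -0.2, -0.9]
grip_width: 0.0551
grip_force: 19.4
```

Request:
{"fn": "move_arm", "kwargs": {
  "motion": [
    [0,0,0.003,0,0,0,0.358],
    [0,0,0.006,0,0,0,0.358],
    [0,0,0.009,0,0,0,0.358],
    [0,0,0.009,0,0,0,0.358]
  ]
}}

```text
clock: 14.92
tool_pos: [0.5558, 0.2067, -0.0135]
tool_rot: [[-0.988, 0.156, 0.004], [0.156, 0.988, 0.002], [-0.004, 0.002, -1.0]]
ft_force: [-5.6, -2.8, 15.0]
grip_width: 0.0549
grip_force: 19.4
```

Request:
{"fn": "move_arm", "kwargs": {
  "motion": [
    [0,0,-0.004,0,0,0,0.358],
    [0,0,-0.005,0,0,0,0.35],
    [0,0,-0.005,0,0,0,0.34],
    [0,0,-0.005,0,0,0,0.3],
    [0,0,-0.005,0,0,0,0.22],
    [0,0,-0.005,0,0,0,0.2],
    [0,0,-0.005,0,0,0,0.2],
    [0,0,-0.06,0,0,0,0.2],
    [0,0,-0.15,0,0,0,0.2],
    [0,0,-0.3,0,0,0,0.2],
    [0,0,-0.45,0,0,0,0.15],
    [0,0,-0.6,0,0,0,0.1],
    [0,0,-0.6,0,0,0,0.1]
  ]
}}

```text
clock: 16.0
tool_pos: [0.5592, 0.2077, 0.1426]
tool_rot: [[-0.987, 0.157, 0.014], [0.157, 0.988, 0.006], [-0.012, 0.008, -1.0]]
ft_force: [1.6, 0.3, -0.4]
grip_width: 0.077
grip_force: 0.0
```

```bash
python3 - <<'E'
from h import *
s=arm.sense(); print(s['clock'],s['tool_pos'])
S=cloud(shot('scene'))
m=(abs(S[...,0]-.555)<.06)&(S[...,1]>.15)&(S[...,1]<.265)
for lo,hi in((.045,.055),(.055,.075)):
    q=S[m&(S[...,2]>lo)&(S[...,2]<hi)]; print(len(q),np.median(q,0).round(3),cv2.minAreaRect((q[:,:2]*1000).astype(np.float32)))
go([.5,-.05,.15],64)
go([.44,-.345,.12],59)
E
```

```text
16.0 [0.55921314 0.20766248 0.14256226]
60 [0.538 0.181 0.051] ((541.15283203125, 192.76327514648438), (43.36701965332031, 82.58036804199219), 41.40457534790039)
123 [0.549 0.201 0.06 ] ((555.51708984375, 205.2207489013672), (60.54811096191406, 59.19835662841797), 79.1097183227539)
move [0.0661, -1.0526, -0.0502] [0.01, 0.011, 0.3771] | rows 6.3
move [0.119, -2.2564, 0.0615] [0.0105, 0.0105, 0.4882] | rows 13.6
```

```bash
python3 -c "
from h import *
go([.47,-.02,.15],70)"
```

```text
move [0.2035, -0.9529, -0.0509] [0.0094, 0.0115, 0.2437] | rows 5.8
```

Request:
{"fn": "move_arm", "kwargs": {
  "motion": [
    [0.203,-0.95,-0.05,0.009,0.011,0.244,0.1],
    [0.203,-0.95,-0.05,0.009,0.011,0.244,0.1],
    [0.203,-0.95,-0.05,0.009,0.011,0.244,0.1],
    [0.203,-0.95,-0.05,0.009,0.011,0.244,0.1],
    [0.203,-0.95,-0.05,0.009,0.011,0.244,0.1],
    [0.203,-0.95,-0.05,0.009,0.011,0.244,0.1],
    [0.203,-0.95,-0.05,0.009,0.011,0.244,0.1]
  ]
}}

```text
clock: 16.63
tool_pos: [0.4644, -0.0271, 0.1465]
tool_rot: [[-0.937, 0.35, -0.009], [0.35, 0.937, -0.005], [0.006, -0.008, -1.0]]
ft_force: [0.2, -0.8, -0.8]
grip_width: 0.0771
grip_force: 0.0
```

```bash
python3 -c "
from h import *
print(arm.sense()['tool_pos']);go([.44,-.26,.13],59)"
```

```text
[ 0.4643698  -0.02714087  0.14653515]
move [-0.2351, -0.9061, 0.0718] [-0.0107, -0.0071, 0.2337] | rows 5.6
```

Request:
{"fn": "move_arm", "kwargs": {
  "motion": [
    [-0.235,-0.906,0.03,-0.01,-0.007,0.233,0.1],
    [-0.235,-0.906,0.03,-0.01,-0.007,0.233,0.1],
    [-0.235,-0.906,0.03,-0.01,-0.007,0.233,0.1],
    [-0.235,-0.906,0.03,-0.01,-0.007,0.233,0.1],
    [-0.235,-0.906,0.03,-0.01,-0.007,0.233,0.1],
    [-0.235,-0.906,0.03,-0.01,-0.007,0.233,0.1],
    [-0.235,-0.906,0.03,-0.01,-0.007,0.233,0.1]
  ]
}}

```text
clock: 17.22
tool_pos: [0.4434, -0.2592, 0.1398]
tool_rot: [[-0.858, 0.514, 0.001], [0.514, 0.858, -0.002], [-0.001, -0.001, -1.0]]
ft_force: [-0.3, -0.0, 0.2]
grip_width: 0.0765
grip_force: 0.0
```

```bash
python3 -c "
from h import *
print(arm.sense()['tool_pos']);go([.44,-.345,.08],59)"
```

```text
[ 0.44335026 -0.25922331  0.13976652]
move [-0.1644, -0.3009, 0.2397] [-0.0016, 0.0018, 0.0019] | rows 2.5
```

Request:
{"fn": "move_arm", "kwargs": {
  "motion": [
    [-0.164,-0.301,0,0,0,0,0.1],
    [-0.164,-0.301,0.12,0,0,0,0.1],
    [-0.164,-0.301,0.24,0,0,0,0.06],
    [-0.164,-0.301,0.24,0,0,0,0.06],
    [-0.164,-0.301,0.24,0,0,0,0.06]
  ]
}}

```text
clock: 17.63
tool_pos: [0.4408, -0.3375, 0.0779]
tool_rot: [[-0.861, 0.508, -0.004], [0.508, 0.861, 0.004], [0.005, 0.001, -1.0]]
ft_force: [-0.9, -0.3, -0.1]
grip_width: 0.0802
grip_force: 0.0
```

```bash
python3 -c "
from h import *
print(arm.sense()['tool_pos'],arm.sense()['grip_width'])
c=shot('scene')
cv2.imwrite('pics/d.png',cv2.resize(c['color'][170:310,230:390,::-1],(640,560),interpolation=2))
S=cloud(c)
m=(abs(S[...,0]-.439)<.08)&(abs(S[...,1]+.346)<.08)
q=S[m&(S[...,2]>.012)&(S[...,2]<.022)];print(len(q),cv2.minAreaRect((q[:,:2]*1000).astype(np.float32)))
q=S[m&(S[...,2]>.026)&(S[...,2]<.06)];print(len(q),cv2.minAreaRect((q[:,:2]*1000).astype(np.float32)))
q=S[m&(S[...,2]>.1)&(S[...,2]<.14)];print(len(q),q[:,2].min(),cv2.minAreaRect((q[:,:2]*1000).astype(np.float32)))
"
```

```text
[ 0.44083844 -0.33749976  0.07789236] 0.0802126023064427
120 ((424.7745056152344, -351.84326171875), (42.687225341796875, 74.16532897949219), 22.608240127563477)
267 ((438.99493408203125, -345.6617736816406), (53.354652404785156, 55.81380844116211), 12.726980209350586)
98 0.12278503189585738 ((438.84906005859375, -340.6259460449219), (102.12285614013672, 21.99539566040039), 59.792076110839844)
```

View pics/d.png

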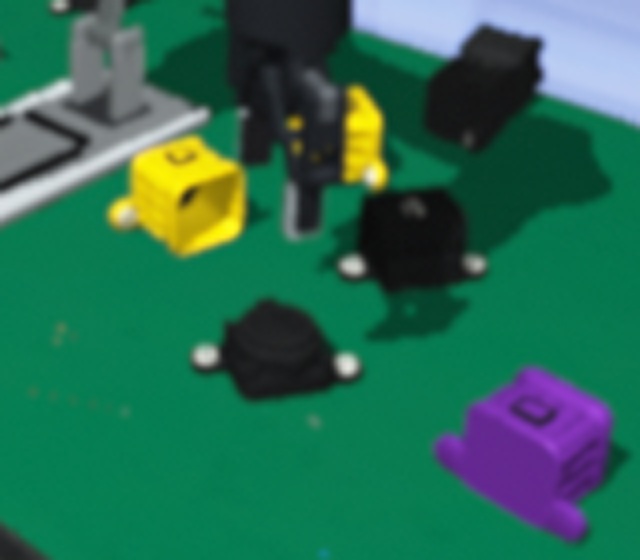

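Request:
{"fn": "move_arm", "kwargs": {
  "motion": [
    [0.005,0.008,0.1,0,0,0,0.06],
    [0.005,0.008,0.22,0,0,0,0.06],
    [0.005,0.008,0.32,0,0,0,0.06],
    [0.005,0.008,0.38,0,0,0,0.06],
    [0.005,0.008,0.4,0,0,0,0.06],
    [0.005,0.008,0.4,0,0,0,0.06],
    [0.005,0.008,0.4,0,0,0,0.06]
  ]
}}

```text
clock: 18.27
tool_pos: [0.444, -0.3361, -0.0182]
tool_rot: [[-0.862, 0.506, 0.004], [0.506, 0.862, 0.001], [-0.003, 0.002, -1.0]]
ft_force: [-0.3, -0.1, 1.1]
grip_width: 0.0802
grip_force: 0.0
```

```bash
python3 -c "
from h import *
print(arm.sense()['tool_pos']); go([.441,-.3425,-.029],59)"
```

```text
[ 0.44404404 -0.33610198 -0.01821437]
move [-0.0023, -0.0283, 0.0431] [0.003, 0.0035, 0.0129] | rows 0.3
```

Request:
{"fn": "move_arm", "kwargs": {
  "motion": [
    [-0.002,-0.028,0,0,0,0.01,0.06],
    [-0.002,-0.028,0.02,0,0,0.01,0.06],
    [-0.002,-0.028,0.04,0,0,0.01,0.06],
    [-0.002,-0.028,0.043,0,0,0.01,0.12],
    [-0.002,-0.028,0.043,0,0,0.01,0.2],
    [-0.002,-0.028,0.043,0,0,0.01,0.25],
    [-0.002,-0.028,0.043,0,0,0.01,0.27],
    [-0.002,-0.028,0.043,0,0,0.01,0.28],
    [-0.002,-0.028,0.043,0,0,0.01,0.29],
    [-0.002,-0.028,0.043,0,0,0.01,0.29]
  ]
}}

```text
clock: 19.1
tool_pos: [0.4397, -0.3425, -0.0305]
tool_rot: [[-0.858, 0.514, 0.002], [0.514, 0.858, 0.001], [-0.001, 0.002, -1.0]]
ft_force: [1.0, 0.6, 0.8]
grip_width: 0.0605
grip_force: 0.0
```

Request:
{"fn": "move_arm", "kwargs": {
  "motion": [
    [0,0,-0.005,0,0,0,0.295],
    [0,0,-0.005,0,0,0,0.3],
    [0,0,-0.005,0,0,0,0.305],
    [0,0,-0.005,0,0,0,0.305]
  ]
}}

```text
clock: 19.43
tool_pos: [0.4396, -0.3427, -0.0292]
tool_rot: [[-0.858, 0.514, 0.002], [0.514, 0.858, 0.001], [-0.001, 0.002, -1.0]]
ft_force: [0.6, -0.4, 0.2]
grip_width: 0.0595
grip_force: 0.2
```

Request:
{"fn": "move_arm", "kwargs": {
  "motion": [
    [0,0,0,0,0,0,0.308],
    [0,0,0,0,0,0,0.311],
    [0,0,0,0,0,0,0.311],
    [0,0,0,0,0,0,0.311]
  ]
}}

```text
clock: 19.77
tool_pos: [0.4395, -0.3428, -0.0292]
tool_rot: [[-0.858, 0.514, 0.002], [0.514, 0.858, 0.001], [-0.001, 0.002, -1.0]]
ft_force: [0.0, -0.6, 1.3]
grip_width: 0.0589
grip_force: 0.7
```

Request:
{"fn": "move_arm", "kwargs": {
  "motion": [
    [0,0,0,0,0,0,0.315],
    [0,0,0,0,0,0,0.318],
    [0,0,0,0,0,0,0.318],
    [0,0,0,0,0,0,0.318]
  ]
}}

```text
clock: 20.1
tool_pos: [0.4396, -0.3426, -0.0293]
tool_rot: [[-0.858, 0.514, 0.002], [0.514, 0.858, 0.001], [-0.001, 0.002, -1.0]]
ft_force: [-0.3, -1.8, 0.6]
grip_width: 0.0585
grip_force: 0.7
```

Request:
{"fn": "move_arm", "kwargs": {
  "motion": [
    [0,0,0,0,0,0,0.321],
    [0,0,0,0,0,0,0.323],
    [0,0,0,0,0,0,0.323],
    [0,0,0,0,0,0,0.323]
  ]
}}

```text
clock: 20.43
tool_pos: [0.4396, -0.3425, -0.0293]
tool_rot: [[-0.858, 0.514, 0.002], [0.514, 0.858, 0.001], [-0.001, 0.002, -1.0]]
ft_force: [-0.8, -0.6, 0.9]
grip_width: 0.0579
grip_force: 0.7
```

Request:
{"fn": "move_arm", "kwargs": {
  "motion": [
    [0,0,0,0,0,0,0.327],
    [0,0,0,0,0,0,0.33],
    [0,0,0,0,0,0,0.33],
    [0,0,0,0,0,0,0.33]
  ]
}}

```text
clock: 20.77
tool_pos: [0.4396, -0.3425, -0.0293]
tool_rot: [[-0.858, 0.514, 0.002], [0.514, 0.858, 0.001], [-0.001, 0.002, -1.0]]
ft_force: [0.6, -0.4, 0.8]
grip_width: 0.0568
grip_force: 1.3
```

Request:
{"fn": "move_arm", "kwargs": {
  "motion": [
    [0,0,0,0,0,0,0.333],
    [0,0,0,0,0,0,0.336],
    [0,0,0,0,0,0,0.336],
    [0,0,0,0,0,0,0.336]
  ]
}}

```text
clock: 21.1
tool_pos: [0.4396, -0.3425, -0.0292]
tool_rot: [[-0.858, 0.514, 0.002], [0.514, 0.858, 0.001], [-0.001, 0.002, -1.0]]
ft_force: [-0.6, 0.6, 3.9]
grip_width: 0.0567
grip_force: 6.3
```

```bash
python3 -c "
from h import *
c=shot('scene')
S=cloud(c)
e=np.array([.514,.858]); n=np.array([.858,-.514])
m=(abs(S[...,0]-.439)<.09)&(abs(S[...,1]+.346)<.09)&(S[...,2]>.004)&(S[...,2]<.09)
P=S[m]; d=P[:,:2]-[.439,-.344]; a=d@n; b=d@e
for zz in np.arange(.006,.09,.004):
    k=abs(P[:,2]-zz)<.002
    if k.sum(): print(zz.round(3),k.sum(),'long',a[k].min().round(3),a[k].max().round(3),'close',b[k].min().round(3),b[k].max().round(3))
cv2.imwrite('pics/g.png',cv2.resize(c['color'][210:290,260:360,::-1],(750,600),interpolation=2))
"
```

```text
0.006 90 long -0.051 0.054 close -0.03 0.024
0.01 55 long -0.045 0.052 close -0.03 0.022
0.014 40 long -0.031 0.026 close -0.034 0.022
0.018 44 long -0.031 0.031 close -0.037 0.024
0.022 52 long -0.028 0.031 close -0.04 0.035
0.026 40 long -0.029 0.031 close -0.039 0.038
0.03 46 long -0.026 0.016 close -0.04 0.038
0.034 71 long -0.022 0.005 close -0.041 0.032
0.038 41 long -0.019 0.009 close -0.042 0.034
0.042 15 long -0.012 0.004 close -0.041 0.032
0.046 14 long -0.012 0.01 close -0.042 0.035
0.05 8 long -0.013 0.001 close -0.036 0.036
0.054 11 long -0.015 -0.0 close -0.055 0.039
0.058 24 long -0.014 0.01 close -0.059 0.053
0.062 37 long -0.014 0.012 close -0.06 0.059
0.066 31 long -0.012 0.011 close -0.061 0.056
0.07 20 long -0.015 0.011 close -0.061 0.056
0.074 25 long -0.018 0.009 close -0.061 0.055
0.078 37 long -0.018 0.012 close -0.062 0.058
0.082 35 long -0.018 0.011 close -0.063 0.057
0.086 31 long -0.018 0.01 close -0.064 0.068
```

View pics/g.png

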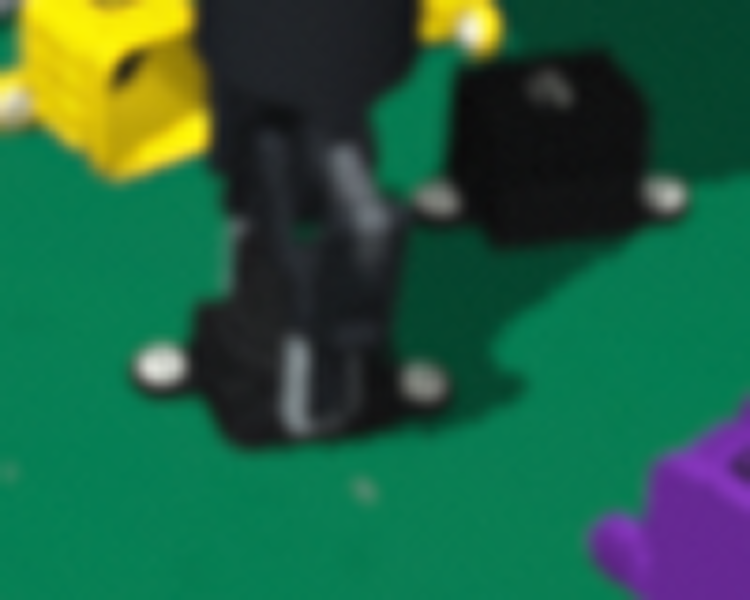

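The fingers straddle the domed housing across its flange, with the tip at about (310,430) near flange height; the grip is building.

Request:
{"fn": "move_arm", "kwargs": {
  "motion": [
    [0,0,0,0,0,0,0.338],
    [0,0,0,0,0,0,0.34],
    [0,0,0,0,0,0,0.34],
    [0,0,0,0,0,0,0.34]
  ]
}}

```text
clock: 21.48
tool_pos: [0.4395, -0.3425, -0.0292]
tool_rot: [[-0.858, 0.514, 0.002], [0.514, 0.858, 0.001], [-0.001, 0.002, -1.0]]
ft_force: [-1.5, 0.6, 5.7]
grip_width: 0.0567
grip_force: 11.0
```

Request:
{"fn": "move_arm", "kwargs": {
  "motion": [
    [0,0,0,0,0,0,0.344],
    [0,0,0,0,0,0,0.346],
    [0,0,-0.02,0,0,0,0.346],
    [0,0,-0.06,0,0,0,0.346],
    [0,0,-0.14,0,0,0,0.346],
    [0,0,-0.26,0,0,0,0.346],
    [0,0,-0.38,0,0,0,0.346],
    [0,0,-0.48,0,0,0,0.346],
    [0,0,-0.52,0,0,0,0.346],
    [0,0,-0.52,0,0,0,0.346]
  ]
}}

```text
clock: 22.32
tool_pos: [0.4409, -0.3435, 0.1035]
tool_rot: [[-0.858, 0.514, 0.006], [0.514, 0.858, -0.001], [-0.005, 0.003, -1.0]]
ft_force: [-0.8, 0.3, -0.9]
grip_width: 0.0563
grip_force: 19.0
```

```bash
python3 -c "
from h import *
p=arm.sense()['tool_pos']
S=cloud(shot('scene'))
e=np.array([.514,.858]); n=np.array([.858,-.514])
m=(abs(S[...,0]-.439)<.09)&(abs(S[...,1]+.346)<.09)&(S[...,2]>.06)&(S[...,2]<.2)
P=S[m]; d=P[:,:2]-p[:2]; a=d@n; b=d@e
for zz in np.arange(.09,.18,.004):
    k=abs(P[:,2]-zz)<.002
    if k.sum(): print(zz.round(3),k.sum(),'long',a[k].min().round(3),a[k].max().round(3),'close',b[k].min().round(3),b[k].max().round(3))
for s in (-1,1):
    k=(s*a>.036)&(P[:,2]<.15); print('lug',s,k.sum(),np.median(P[k],0).round(4), np.median(a[k]).round(3),np.median(b[k]).round(3))
go([.46,-.14,p[2]],80)
"
```

```text
0.13 9 long -0.049 0.027 close -0.03 0.014
0.134 67 long -0.05 0.049 close -0.031 0.013
0.138 100 long -0.05 0.054 close -0.031 0.027
0.142 56 long -0.045 0.049 close -0.035 0.02
0.146 52 long -0.032 0.03 close -0.037 0.016
0.15 48 long -0.029 0.03 close -0.04 0.025
0.154 58 long -0.028 0.033 close -0.042 0.026
0.158 48 long -0.028 0.031 close -0.042 0.031
0.162 53 long -0.028 0.031 close -0.044 0.033
0.166 80 long -0.023 0.019 close -0.044 0.035
0.17 49 long -0.02 0.01 close -0.042 0.035
0.174 30 long -0.012 0.009 close -0.044 0.036
0.178 20 long -0.012 0.004 close -0.042 0.034
lug -1 40 [ 0.4092 -0.3121  0.1379] -0.043 0.009
lug 1 37 [ 0.4677 -0.3834  0.1386] 0.043 -0.02
move [0.3479, 0.7364, -0.0066] [0.0026, 0.0042, -0.4644] | rows 4.9
```

Request:
{"fn": "move_arm", "kwargs": {
  "motion": [
    [0.05,0.11,0,0,0,-0.08,0.346],
    [0.11,0.24,0,0,0,-0.16,0.346],
    [0.17,0.37,0,0,0,-0.24,0.346],
    [0.23,0.5,0,0,0,-0.32,0.346],
    [0.29,0.62,0,0,0,-0.4,0.346],
    [0.335,0.71,0,0,0.002,-0.464,0.346],
    [0.348,0.736,0,0,0.004,-0.464,0.346],
    [0.348,0.736,0,0,0.004,-0.464,0.346]
  ]
}}

```text
clock: 23.03
tool_pos: [0.4587, -0.1374, 0.0996]
tool_rot: [[-0.985, 0.171, -0.004], [0.171, 0.985, 0.004], [0.005, 0.003, -1.0]]
ft_force: [-0.2, -0.5, 0.1]
grip_width: 0.0562
grip_force: 19.0
```

```bash
python3 -c "
from h import *
p=arm.sense()['tool_pos'];print(p)
for cam in('top','scene'):
    c=shot(cam);X=cloud(c);I=c['color'].astype(int)
    m=(abs(X[...,0]-.4845)<.075)&(abs(X[...,1]+.023)<.052)&(X[...,2]<.03)&(I.max(-1)<70)
    P=X[m];print(cam,len(P))
    if len(P)>20: print(cv2.minAreaRect((P[:,:2]*1000).astype(np.float32)),np.percentile(P[:,0],[2,98]),np.percentile(P[:,1],[2,98]),np.median(P[:,2]))
go([.484,-.0235,.1],91.6)
"
```

```text
[ 0.45865591 -0.13737173  0.09956668]
top 27
((483.95611572265625, -25.242053985595703), (83.98210144042969, 123.55231475830078), 86.88507843017578) [0.42182448 0.54705621] [-0.06610475  0.01717433] 0.01921115522021899
scene 153
((483.1529541015625, -21.144981384277344), (134.2004852294922, 91.80290985107422), 2.303161859512329) [0.41645848 0.54893309] [-0.06595374  0.02254765] 0.017606728310914588
move [-0.0174, 0.4797, 0.0013] [0.0022, -0.0038, -0.26] | rows 2.9
```

Request:
{"fn": "move_arm", "kwargs": {
  "motion": [
    [-0.004,0.1,0,0,0,-0.08,0.346],
    [-0.01,0.22,0,0,0,-0.16,0.346],
    [-0.015,0.34,0,0,0,-0.23,0.346],
    [-0.017,0.44,0,0.002,-0.002,-0.26,0.346],
    [-0.017,0.48,0,0.002,-0.004,-0.26,0.346],
    [-0.017,0.48,0,0.002,-0.004,-0.26,0.346],
    [-0.017,0.48,0.1,0.002,-0.004,-0.26,0.346],
    [-0.017,0.48,0.2,0.002,-0.004,-0.26,0.346],
    [-0.017,0.48,0.24,0.002,-0.004,-0.26,0.346],
    [-0.017,0.48,0.24,0.002,-0.004,-0.26,0.346]
  ]
}}

```text
clock: 23.97
tool_pos: [0.4822, -0.0249, 0.0391]
tool_rot: [[-1.0, -0.025, -0.003], [-0.025, 1.0, -0.001], [0.003, -0.001, -1.0]]
ft_force: [-0.3, 0.4, -0.2]
grip_width: 0.0563
grip_force: 19.0
```

```bash
python3 -c "
from h import *
p=arm.sense()['tool_pos'];print(p)
S=cloud(shot('scene'))
e=np.array([-.028,1]); n=np.array([1,.028])
m=(abs(S[...,0]-.484)<.08)&(abs(S[...,1]+.023)<.05)&(S[...,2]>.04)&(S[...,2]<.14)
P=S[m]; d=P[:,:2]-[.4845,-.0231]; a=d@n; b=d@e
for zz in np.arange(.04,.11,.004):
    k=abs(P[:,2]-zz)<.002
    if k.sum(): print(zz.round(3),k.sum(),'long',a[k].min().round(3),a[k].max().round(3),'close',b[k].min().round(3),b[k].max().round(3))
go([.484,-.0235,-.006],91.6)
"
```

```text
[ 0.48223194 -0.02489687  0.03914138]
0.068 28 long -0.052 0.045 close -0.032 0.016
0.072 46 long -0.052 0.037 close -0.032 0.023
0.076 50 long -0.05 0.046 close -0.032 0.024
0.08 24 long -0.033 0.021 close -0.037 0.022
0.084 37 long -0.033 0.022 close -0.041 0.023
0.088 32 long -0.033 0.031 close -0.045 0.034
0.092 34 long -0.03 0.022 close -0.045 0.043
0.096 34 long -0.03 0.005 close -0.042 0.041
0.1 38 long -0.027 -0.0 close -0.044 0.031
0.104 62 long -0.023 0.019 close -0.044 0.038
0.108 29 long -0.014 0.008 close -0.043 0.041
move [-0.0033, 0.0045, 0.1859] [-0.0007, -0.0015, -0.0029] | rows 1.1
```

Request:
{"fn": "move_arm", "kwargs": {
  "motion": [
    [-0.006,0.004,0.03,0,0,0,0.346],
    [-0.01,0.005,0.08,0,0,0,0.346],
    [-0.01,0.005,0.13,0,0,0,0.346],
    [-0.01,0.005,0.165,0,0,0,0.346],
    [-0.01,0.005,0.185,0,0,0,0.346],
    [-0.01,0.005,0.195,0,0,0,0.346],
    [-0.01,0.005,0.205,0,0,0,0.346],
    [-0.01,0.005,0.205,0,0,0,0.346]
  ]
}}

```text
clock: 24.68
tool_pos: [0.4871, -0.0213, -0.0099]
tool_rot: [[-1.0, -0.029, 0.002], [-0.029, 1.0, 0.001], [-0.002, 0.001, -1.0]]
ft_force: [0.4, 0.2, -1.2]
grip_width: 0.0565
grip_force: 19.0
```

Request:
{"fn": "move_arm", "kwargs": {
  "motion": [
    [0.006,-0.006,0.004,0,0,0,0.346],
    [0.007,-0.007,0.01,0,0,0,0.346],
    [0.007,-0.007,0.016,0,0,0,0.346],
    [0.007,-0.007,0.02,0,0,0,0.346],
    [0.007,-0.007,0.02,0,0,0,0.346]
  ]
}}

```text
clock: 25.1
tool_pos: [0.4852, -0.023, -0.0151]
tool_rot: [[-1.0, -0.029, 0.002], [-0.029, 1.0, 0.001], [-0.002, 0.001, -1.0]]
ft_force: [-1.0, -0.4, -0.8]
grip_width: 0.0563
grip_force: 19.0
```

Request:
{"fn": "move_arm", "kwargs": {
  "motion": [
    [0,0,0.004,0,0,0,0.346],
    [0,0,0.007,0,0,0,0.346],
    [0,0,0.01,0,0,0,0.346],
    [0,0,0.01,0,0,0,0.346]
  ]
}}

```text
clock: 25.43
tool_pos: [0.4853, -0.023, -0.0171]
tool_rot: [[-1.0, -0.029, 0.002], [-0.029, 1.0, 0.001], [-0.002, 0.001, -1.0]]
ft_force: [-2.3, -0.2, 5.8]
grip_width: 0.0561
grip_force: 20.0
```

Request:
{"fn": "move_arm", "kwargs": {
  "motion": [
    [0,0,0,0,0,0,0.34],
    [0,0,0,0,0,0,0.33],
    [0,0,0,0,0,0,0.3],
    [0,0,0,0,0,0,0.24],
    [0,0,0,0,0,0,0.2],
    [0,0,0,0,0,0,0.18],
    [0,0,0,0,0,0,0.18],
    [0,0,-0.06,0,0,0,0.18],
    [0,0,-0.15,0,0,0,0.15],
    [0,0,-0.3,0,0,0,0.15],
    [0,0,-0.45,0,0,0,0.15],
    [0,0,-0.6,0,0,0,0.15],
    [0,0,-0.75,0,0,0,0.15],
    [0,0,-0.9,0,0,0,0.2],
    [0,0,-0.9,0,0,0,0.2]
  ]
}}

```text
clock: 26.68
tool_pos: [0.4886, -0.0234, 0.2145]
tool_rot: [[-1.0, -0.028, 0.012], [-0.028, 1.0, 0.002], [-0.013, 0.002, -1.0]]
ft_force: [0.8, -0.1, 0.1]
grip_width: 0.0684
grip_force: 0.0
```

```bash
python3 -c "
from h import *
p=arm.sense()['tool_pos'];print(p,arm.sense()['ft_force'])
S=cloud(shot('scene'))
e=np.array([-.028,1]); n=np.array([1,.028])
m=(abs(S[...,0]-.484)<.08)&(abs(S[...,1]+.023)<.05)&(S[...,2]>.004)&(S[...,2]<.14)
P=S[m]; d=P[:,:2]-[.4845,-.0231]; a=d@n; b=d@e
for zz in np.arange(.02,.07,.004):
    k=abs(P[:,2]-zz)<.002
    if k.sum(): print(zz.round(3),k.sum(),'long',a[k].min().round(3),a[k].max().round(3),'close',b[k].min().round(3),b[k].max().round(3))
q=S[(S[...,0]>.6)&(S[...,0]<.72)&(S[...,1]>-.12)&(S[...,1]<.08)&(S[...,2]>.225)&(S[...,2]<.28)]
for yy in np.arange(-.1,.09,.02):
    k=q[abs(q[:,1]-yy)<.01]
    if len(k): print(yy.round(2),len(k),np.median(k,0).round(3),k[:,2].max().round(3))
go([.55,.035,.27],46.6)
"
```

```text
[ 0.48856616 -0.02341523  0.21448194] [ 0.83711367 -0.08945086  0.13455709]
0.02 120 long -0.069 0.066 close -0.045 0.042
0.024 32 long -0.031 0.028 close -0.03 0.028
0.028 37 long -0.029 0.029 close -0.031 0.025
0.032 28 long -0.029 0.028 close -0.03 0.023
0.036 35 long -0.029 0.034 close -0.03 0.027
0.04 41 long -0.029 0.03 close -0.03 0.019
0.044 31 long -0.022 0.016 close -0.024 0.029
0.048 64 long -0.02 0.025 close -0.023 0.028
0.052 15 long -0.019 0.009 close -0.009 0.01
0.056 4 long -0.001 0.006 close -0.003 0.004
-0.1 24 [ 0.651 -0.103  0.25 ] 0.254
-0.08 20 [ 0.651 -0.079  0.249] 0.254
-0.06 21 [ 0.65  -0.059  0.248] 0.254
-0.04 19 [ 0.651 -0.04   0.249] 0.253
-0.02 52 [ 0.646 -0.022  0.239] 0.253
0.0 17 [ 0.647 -0.003  0.249] 0.253
0.02 19 [0.647 0.02  0.249] 0.252
0.04 14 [0.648 0.04  0.248] 0.253
0.06 20 [0.646 0.061 0.25 ] 0.254
move [-0.2598, 0.2257, -0.2319] [0.0069, 0.0102, 1.001] | rows 6.3
```

Request:
{"fn": "move_arm", "kwargs": {
  "motion": [
    [0,0,-0.12,0.007,0.01,0.15,0.2],
    [-0.1,0.1,-0.232,0.007,0.01,0.4,0.3],
    [-0.26,0.226,-0.232,0.007,0.01,1,0.35],
    [-0.26,0.226,-0.232,0.007,0.01,1,0.35],
    [-0.26,0.226,-0.232,0.007,0.01,1,0.35],
    [-0.26,0.226,-0.232,0.007,0.01,1,0.35],
    [-0.26,0.226,-0.232,0.007,0.01,1,0.35],
    [-0.26,0.226,-0.232,0.007,0.01,1,0.35],
    [-0.26,0.226,-0.232,0.007,0.01,1,0.35]
  ]
}}

```text
clock: 27.48
tool_pos: [0.5476, 0.0352, 0.2646]
tool_rot: [[-0.729, 0.685, -0.009], [0.685, 0.729, -0.002], [0.005, -0.008, -1.0]]
ft_force: [0.4, 0.9, 0.6]
grip_width: 0.0557
grip_force: 0.0
```

```bash
python3 -c "
from h import *
print(arm.sense()['tool_pos']);go([.651,.038,.26],1.6)"
```

```text
[0.54759801 0.03521094 0.26457252]
move [-0.2938, 0.2916, 0.0145] [-0.012, -0.0023, 1.0037] | rows 6.3
```

Request:
{"fn": "move_arm", "kwargs": {
  "motion": [
    [-0.294,0.292,0,-0.012,-0.002,1,0.35],
    [-0.294,0.292,0,-0.012,-0.002,1,0.35],
    [-0.294,0.292,0,-0.012,-0.002,1,0.35],
    [-0.294,0.292,0,-0.012,-0.002,1,0.35],
    [-0.294,0.292,0,-0.012,-0.002,1,0.35],
    [-0.294,0.292,0,-0.012,-0.002,1,0.35],
    [-0.294,0.292,0,-0.012,-0.002,1,0.35],
    [-0.294,0.292,0,-0.012,-0.002,1,0.35],
    [-0.294,0.292,0,-0.012,-0.002,1,0.35]
  ]
}}

```text
clock: 28.23
tool_pos: [0.6515, 0.0378, 0.2644]
tool_rot: [[-0.032, 0.999, 0.001], [0.999, 0.032, 0.001], [0.001, 0.001, -1.0]]
ft_force: [0.5, -0.5, 0.8]
grip_width: 0.0554
grip_force: 0.0
```

```bash
python3 -c "
from h import *
print(arm.sense()['tool_pos']);go([.65,.038,.192],1.6)"
```

```text
[0.65145035 0.03781256 0.26437014]
move [0.0008, -0.006, 0.2895] [0.0012, -0.0007, 0.005] | rows 1.7
```

Request:
{"fn": "move_arm", "kwargs": {
  "motion": [
    [0,-0.006,0.1,0,0,0.005,0.35],
    [0,-0.006,0.22,0,0,0.005,0.35],
    [0,-0.006,0.29,0,0,0.005,0.4],
    [0,-0.006,0.29,0,0,0.005,0.6],
    [0,-0.006,0.29,0,0,0.005,0.75],
    [0,-0.006,0.29,0,0,0.005,0.82],
    [0,-0.006,0.29,0,0,0.005,0.85],
    [0,-0.006,0.29,0,0,0.005,0.87],
    [0,-0.006,0.29,0,0,0.005,0.88],
    [0,-0.006,0.29,0,0,0.005,0.88]
  ]
}}

```text
clock: 29.07
tool_pos: [0.6518, 0.0376, 0.1941]
tool_rot: [[-0.025, 1.0, 0.005], [1.0, 0.025, 0.001], [0.001, 0.005, -1.0]]
ft_force: [2.6, -1.1, 5.7]
grip_width: 0.011
grip_force: 28.9
```

Request:
{"fn": "move_arm", "kwargs": {
  "motion": [
    [0,-0.024,-0.006,0,0,0,0.88],
    [0,-0.056,-0.013,0,0,0,0.88],
    [0,-0.092,-0.019,0,0,0,0.88],
    [0,-0.162,-0.024,0,0,0,0.88],
    [0,-0.232,-0.023,0,0,0,0.88],
    [0,-0.302,-0.014,0,0,0,0.88],
    [0,-0.37,0.001,0,0,0,0.88],
    [0,-0.37,0.001,0,0,0,0.88]
  ]
}}

```text
clock: 29.73
tool_pos: [0.5542, 0.0351, 0.192]
tool_rot: [[-0.025, 1.0, -0.001], [1.0, 0.025, 0.002], [0.002, -0.001, -1.0]]
ft_force: [-1.6, -2.3, 4.4]
grip_width: 0.0107
grip_force: 30.2
```

Request:
{"fn": "move_arm", "kwargs": {
  "motion": [
    [0,-0.066,0.022,0,0,0,0.88],
    [0,-0.13,0.051,0,0,0,0.88],
    [0,-0.191,0.086,0,0,0,0.88],
    [0,-0.248,0.126,0,0,0,0.88],
    [0,-0.301,0.173,0,0,0,0.88],
    [0,-0.348,0.224,0,0,0,0.88],
    [0,-0.348,0.224,0,0,0,0.88]
  ]
}}

```text
clock: 30.32
tool_pos: [0.4675, 0.0328, 0.1338]
tool_rot: [[-0.025, 1.0, -0.003], [1.0, 0.025, -0.0], [0.0, -0.003, -1.0]]
ft_force: [-1.8, -2.4, -2.0]
grip_width: 0.0107
grip_force: 30.1
```

Request:
{"fn": "move_arm", "kwargs": {
  "motion": [
    [0,-0.022,0.027,0,0,0,0.88],
    [0,-0.042,0.055,0,0,0,0.88],
    [0,-0.061,0.085,0,0,0,0.88],
    [0,-0.079,0.115,0,0,0,0.88],
    [0,-0.095,0.146,0,0,0,0.88],
    [0,-0.109,0.178,0,0,0,0.88],
    [0,-0.122,0.211,0,0,0,0.88],
    [0,-0.133,0.244,0,0,0,0.88],
    [0,-0.142,0.278,0,0,0,0.88],
    [0,-0.15,0.312,0,0,0,0.88],
    [0,-0.154,0.33,0,0,0,0.88],
    [0,-0.157,0.346,0,0,0,0.88],
    [0,-0.157,0.346,0,0,0,0.88]
  ]
}}

```text
clock: 31.4
tool_pos: [0.4307, 0.0319, 0.0486]
tool_rot: [[-0.025, 1.0, -0.001], [1.0, 0.025, -0.0], [-0.0, -0.001, -1.0]]
ft_force: [-4.4, -3.5, -1.3]
grip_width: 0.0108
grip_force: 32.0
```

Request:
{"fn": "move_arm", "kwargs": {
  "motion": [
    [0,-0.001,0.01,0,0,0,0.88],
    [0,-0.002,0.02,0,0,0,0.88],
    [0,-0.003,0.03,0,0,0,0.88],
    [0,-0.004,0.04,0,0,0,0.88],
    [0,-0.005,0.048,0,0,0,0.88],
    [0,-0.005,0.052,0,0,0,0.88],
    [0,-0.005,0.052,0,0,0,0.88]
  ]
}}

```text
clock: 31.98
tool_pos: [0.4292, 0.0318, 0.0358]
tool_rot: [[-0.025, 1.0, -0.002], [1.0, 0.025, 0.0], [0.0, -0.002, -1.0]]
ft_force: [-5.1, -3.4, -1.2]
grip_width: 0.011
grip_force: 32.2
```

Request:
{"fn": "move_arm", "kwargs": {
  "motion": [
    [0,0,0.003,0,0,0,0.88],
    [0,0,0.006,0,0,0,0.88],
    [0,0,0.009,0,0,0,0.88],
    [0,0,0.011,0,0,0,0.88],
    [0,0,0.011,0,0,0,0.88]
  ]
}}

```text
clock: 32.4
tool_pos: [0.4289, 0.0318, 0.0331]
tool_rot: [[-0.025, 1.0, -0.002], [1.0, 0.025, 0.0], [0.0, -0.002, -1.0]]
ft_force: [-5.8, -4.6, -2.5]
grip_width: 0.0109
grip_force: 32.3
```

Request:
{"fn": "move_arm", "kwargs": {
  "motion": [
    [0,0,0.002,0,0,0,0.88],
    [0,0,0.004,0,0,0,0.88],
    [0,0,0.004,0,0,0,0.88]
  ]
}}

```text
clock: 32.65
tool_pos: [0.4289, 0.0318, 0.0321]
tool_rot: [[-0.025, 1.0, -0.002], [1.0, 0.025, 0.0], [0.0, -0.002, -1.0]]
ft_force: [-5.1, -4.6, -1.9]
grip_width: 0.011
grip_force: 32.3
```

Request:
{"fn": "move_arm", "kwargs": {
  "motion": [
    [0,0,0.002,0,0,0,0.88],
    [0,0,0.004,0,0,0,0.88],
    [0,0,0.006,0,0,0,0.88],
    [0,0,0.006,0,0,0,0.88]
  ]
}}

```text
clock: 32.98
tool_pos: [0.4287, 0.0318, 0.0306]
tool_rot: [[-0.024, 1.0, -0.002], [1.0, 0.024, 0.0], [0.0, -0.002, -1.0]]
ft_force: [-7.1, -4.4, -0.9]
grip_width: 0.011
grip_force: 32.3
```

Request:
{"fn": "move_arm", "kwargs": {
  "motion": [
    [0,0,0.002,0,0,0,0.88],
    [0,0,0.004,0,0,0,0.88],
    [0,0,0.004,0,0,0,0.88]
  ]
}}

```text
clock: 33.23
tool_pos: [0.4287, 0.0318, 0.0296]
tool_rot: [[-0.025, 1.0, -0.003], [1.0, 0.025, 0.0], [0.0, -0.003, -1.0]]
ft_force: [-5.9, -4.5, -0.7]
grip_width: 0.0109
grip_force: 32.4
```

```bash
python3 -c "
from h import *
S=cloud(shot('scene'))
q=S[(S[...,0]>.39)&(S[...,0]<.446)&(S[...,2]>.06)&(S[...,2]<.13)]
for yy in np.arange(-.11,.08,.02):
    k=q[abs(q[:,1]-yy)<.01]
    if len(k): print(yy.round(2),len(k),np.median(k,0).round(4),k[:,2].max().round(3))
"
```

```text
-0.11 28 [ 0.4298 -0.111   0.0913] 0.096
-0.09 21 [ 0.4276 -0.0912  0.0915] 0.096
-0.07 20 [ 0.4265 -0.0709  0.0924] 0.096
-0.05 22 [ 0.4269 -0.0508  0.0917] 0.095
-0.03 30 [ 0.4296 -0.0304  0.0919] 0.096
-0.01 24 [ 0.4264 -0.0125  0.0908] 0.095
0.01 54 [0.4232 0.0182 0.1102] 0.129
0.03 177 [0.4187 0.0253 0.0986] 0.129
0.05 12 [0.4104 0.0408 0.1161] 0.129
0.07 2 [0.4201 0.0617 0.0872] 0.089
```

Request:
{"fn": "move_arm", "kwargs": {
  "motion": [
    [0,0,0.002,0,0,0,0.88],
    [0,0,0.004,0,0,0,0.88],
    [0,0,0.006,0,0,0,0.88],
    [0,0,0.006,0,0,0,0.88]
  ]
}}

```text
clock: 33.62
tool_pos: [0.4286, 0.0318, 0.028]
tool_rot: [[-0.025, 1.0, -0.003], [1.0, 0.025, 0.0], [0.0, -0.003, -1.0]]
ft_force: [-6.9, -4.2, -1.0]
grip_width: 0.0105
grip_force: 32.4
```

Request:
{"fn": "move_arm", "kwargs": {
  "motion": [
    [0,0,0.002,0,0,0,0.88],
    [0,0,0.004,0,0,0,0.88],
    [0,0,0.006,0,0,0,0.88],
    [0,0,0.006,0,0,0,0.88]
  ]
}}

```text
clock: 33.95
tool_pos: [0.4285, 0.0319, 0.0271]
tool_rot: [[-0.024, 1.0, -0.003], [1.0, 0.024, 0.001], [0.001, -0.003, -1.0]]
ft_force: [-10.2, -5.3, 12.2]
grip_width: 0.0111
grip_force: 33.7
```

Request:
{"fn": "move_arm", "kwargs": {
  "motion": [
    [0,0,-0.002,0,0,0,0.87],
    [0,0,-0.002,0,0,0,0.85],
    [0,0,-0.002,0,0,0,0.8],
    [0,0,-0.002,0,0,0,0.7],
    [0,0,-0.002,0,0,0,0.55],
    [0,0,-0.002,0,0,0,0.45],
    [0,0,-0.002,0,0,0,0.4],
    [0,0,-0.002,0,0,0,0.4],
    [0,0,-0.06,0,0,0,0.4],
    [0,0,-0.2,0,0,0,0.4],
    [0,0,-0.35,0,0,0,0.4],
    [0,0,-0.5,0,0,0,0.4],
    [0,0,-0.6,0,0,0,0.4],
    [0,0,-0.6,0,0,0,0.4],
    [0,0,-0.6,0,0,0,0.4]
  ]
}}

```text
clock: 35.2
tool_pos: [0.4313, 0.0329, 0.1783]
tool_rot: [[-0.025, 1.0, 0.005], [1.0, 0.025, 0.003], [0.003, 0.005, -1.0]]
ft_force: [-0.5, 0.3, -0.8]
grip_width: 0.051
grip_force: 0.0
```

```bash
python3 -c "
from h import *
s=arm.sense();print(s['clock'],s['tool_pos'],s['ft_force'],s['joint_vel'].round(3))
c=shot('scene');S=cloud(c)
q=S[(S[...,0]>.39)&(S[...,0]<.446)&(S[...,2]>.06)&(S[...,2]<.13)]
for yy in np.arange(-.11,.08,.02):
    k=q[abs(q[:,1]-yy)<.01]
    if len(k): print(yy.round(2),len(k),np.median(k,0).round(4),k[:,2].max().round(3))
m=(abs(S[...,0]-.555)<.06)&(S[...,1]>.15)&(S[...,1]<.265)
q=S[m&(S[...,2]>.055)&(S[...,2]<.075)]; print(len(q),np.median(q,0).round(3),cv2.minAreaRect((q[:,:2]*1000).astype(np.float32)))
cv2.imwrite('pics/end.png',cv2.resize(c['color'][100:260,140:380,::-1],(720,480),interpolation=2))
"
```

```text
35.2 [0.43130057 0.03292495 0.1782747 ] [-0.53863006  0.30719156 -0.77911956] [ 0.01   0.045 -0.011  0.043 -0.011 -0.016  0.012]
-0.11 29 [ 0.4286 -0.1119  0.0894] 0.094
-0.09 20 [ 0.4285 -0.0899  0.0894] 0.093
-0.07 21 [ 0.427  -0.072   0.0906] 0.094
-0.05 22 [ 0.4262 -0.0513  0.0884] 0.093
-0.03 31 [ 0.4296 -0.029   0.0899] 0.093
-0.01 22 [ 0.4256 -0.0113  0.0905] 0.093
0.01 19 [0.4251 0.0109 0.0894] 0.093
0.03 17 [0.425  0.0299 0.0904] 0.094
0.05 18 [0.424  0.0529 0.0896] 0.093
0.07 7 [0.4226 0.0627 0.0914] 0.093
122 [0.552 0.201 0.061] ((553.6185302734375, 205.17025756835938), (59.11104965209961, 59.325050354003906), 79.29890441894531)
```

View pics/end.png

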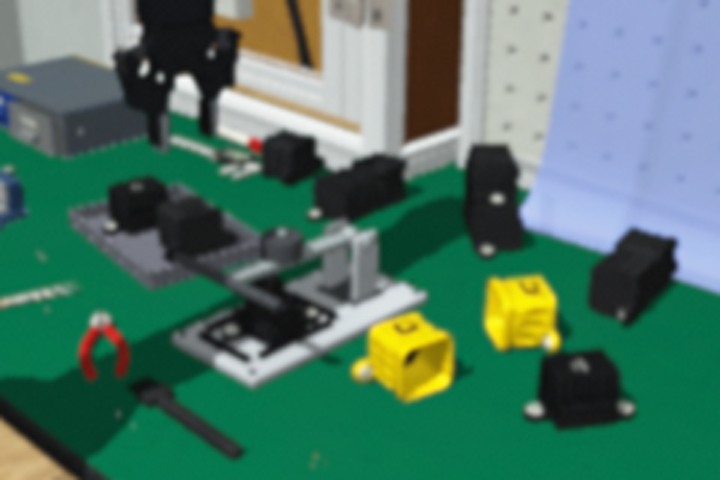

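The picture shows the arm down with its roller on the domed housing in the nest (270,315), and the bar at z≈0.088, which is about 0.045 rad. The square housing stands in the tray at (190,225), and the gripper is clear. Handing in.

```bash
python3 -c "
from h import *
print(arm.sign_off())"
```

```text
the job is handed in; nothing more can be done
None
```

The job is handed in, with no verdict returned: at my last look the square housing stood in the tray's free half, the domed one sat in the nest with the arm lowered onto it (about 0.045 rad), and the robot was clear at about 35 s.

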